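# Refit the tongued cover board of the bench tool well

### The job

Close the tool well on the bench: take the loose white cover board by its blue grip bar, angle its tongue into the groove under the lip of the brown plank with the board's round edge held up, then lower it flat until it is locked down under the spring roller, its shoulder pushed up snug to the plank and its ends in line with the plank's. Do not force the joint, leave the other things on the bench where they are, and let go.

Things in the scene. Friction and masses are not known exactly. Their poses are not given: they have to be found in the camera images.
- deck: Tool well fixed on the bench, red rail to the robot, 218 mm in x, 230 mm in y. Origin: on the bench, mid-width, in the plane of the brown plank's lip face; x points from the plank to the red rail, z up. Plank: x -80 to 0, top z 48 mm. Ledges at z 30: x -13 to 13 and 78 to 104. Red rail: x 104 to 138, top z 44. Seated, the board's origin is at x 50, y 0, z 30 mm here, axes parallel.
- groove (a point): Middle of the groove mouth: deck x 0, y 0, z 36.25 mm, deck axes. The groove runs the plank's whole 230 mm width, goes 13 mm deep (to x -13) and is open from z 30 to 42.5; the lip above it is 5.5 mm thick; its floor runs on as the near ledge to x +13. The joint must never take more than 45 N.
- roller (a point): Spring roller catch on the middle of the red rail: this point is the roller's axis at rest, deck x 99, y 0, z 50.5 mm, deck axes. Steel, 12 mm in diameter, 50 mm long along y. It yields to +x only, under 4 N plus 0.5 N per mm, up to 12 mm, then springs back over the board's round edge; passing it takes about 8 N down at that edge. Black housing behind: x 118 to 136, top z 56 mm.
- board: Loose white board, 220 mm long (y), 100 mm wide (x, without tongue), 18 mm thick, about 0.3 kg. Origin: centre of the underside of those 100 mm; z up. Square shoulder at x -50, full-round edge (radius 9) at x +50. It goes in only angled, +x edge up 15 to 25 degrees, sliding some 6 mm further in as it is lowered. Flat, it has 4 mm of play in x and must be pushed to the lip.
- tongue (a point): Middle of the board's tongue tip: board x -60, y 0, z 8 mm, board axes. The brown tongue runs the board's whole length, stands 10 mm out of the shoulder (x -50 to -60) and is 6 mm thick (z 5 to 11), with a rounded tip.
- grip (a point): Fixed point on the board, x 0, y 0, z 34 mm, board axes: the middle of the two slots in which the blue grip bar is clamped. The bar, 18 mm wide in x, 80 mm long in y, z 18 (board top) to 50 mm, is clamped fast anywhere within 10 mm either way of the point in x; its place is not reported: see it or allow for it by feel. It does not slip under 30 N.
- wrench: steel open-ended wrench, 160 mm long, lying on the bench; bystander
- jar: amber glass jar with a red cap, 60 mm in diameter, 80 mm high, standing; origin at the centre of its underside; bystander
- pipe: dark steel pipe offcut, 52 mm in diameter, 60 mm high, standing on end; origin at the centre of its underside; bystander

How it is judged:
On the way:
1. the tongue is in the groove, at least 4 mm under the lip, while the board is still angled by more than 7 degrees (x of tongue in the frame of deck between -0.016 and -0.004 m and z of tongue in the frame of deck between 0.028 and 0.0425 m and angle between the z axis of board and the z axis of deck, either way round above 0.122 rad and y of tongue in the frame of deck between -0.05 and 0.05 m), for 0.1 s.
At the end, for the whole second after the job is handed in: The board lies flat in the well (within 2 mm in height and 0.03 rad), locked under the roller, its tongue in the groove with less than 2 mm of gap at the shoulder, ends in line with the plank within 10 mm, at rest; wrench, jar and pipe within 30 mm of where they were (x of board in the frame of deck between 0.046 and 0.052 m and y of board in the frame of deck between -0.01 and 0.01 m and z of board in the frame of deck between 0.027 and 0.032 m and angle between the z axis of board and the z axis of deck, either way round below 0.03 rad and angle between the x axis of board and the x axis of deck, either way round below 0.03 rad and x of tongue in the frame of deck below -0.006 m and linear speed of board below 0.02 m/s and distance of each of wrench, jar, pipe from where it was at the start of the episode below 0.03 m); the robot touches nothing.
It fails at once if the joint is forced: more than 45 N between the board and the tool well (contact force between board and deck above 45 N).
It fails at once if the wrench, the jar or the pipe is shifted by more than 30 mm or knocked over (distance of any of wrench, jar, pipe from where it was at the start of the episode above 0.03 m or angle between any of jar, pipe's own z axis and vertical above 0.5 rad).
It also fails if it takes over 67 s, if anything falls off the work surface, if the arm or the gripper's body presses on something with over 40 N, if the wrist force passes 120 N, or if a joint passes its speed limit or range.

### The arm

A 7-joint arm with a two-finger parallel gripper is mounted at the origin on the work surface. World frame = base frame: x ahead of the robot, y to its left, z up, the work surface at z = 0. Lengths are in m, angles in rad, forces in N, time in s.
With the tool pointing down it reaches from about 0.425 to 0.925 m from the base axis. Payload 6.8 kg.
Tool frame: the origin (TCP) lies on the centre line of the jaws, within the pads' length; the fingertips stand 14 mm ahead of it and the grasp point (between the pads) lies 5 mm behind it; y points along the fingers, x is the direction in which the jaws open and shut, and the axes are right-handed (so a half turn about y gives the same grasp; the last joint's range is limited). The gripper opens to 85 mm and grips with 20 to 120 N. Pads are 22 mm wide; open, the fingers measure 114 mm over their backs; the gripper's body (76 mm by 85 mm) begins 54 mm behind the grasp point. The pads swing forward as they close: fully open they stand 13 mm farther back than shut.
Start: joints at [-0.108, 0.477, 0.022, 1.555, -0.011, 1.109, -0.083], TCP at [0.675, 0, 0.22] pointing down, gripper open.
Joint ranges: [-2.96, 2.96], [-0.34, 2.1], [-1.41, 1.46], [0.24, 2.44], [-1.37, 4.51], [0.17, 1.92], [-2.96, 2.96]. Speed limits (rad/s): [2.39, 2.39, 3.14, 3.14, 3.14, 3.14, 3.14].

### API

Orientations are given as a rotation vector (axis times angle).
In Python, from bench import get_obs, vision, ticket gives the robot as it stands. The module is installed in compiled form; this text tells all that it offers.
- The arm moves only by the tool jog_arm, never from a script. Its argument "motion" is a list of rows, each an object of numbers: "gripper": the finger opening in mm, from 0 to 85.4; "tx", "ty", "tz": the shift along the tool's x, y, z in mm; "ax", "ay", "az": the turn, a rotation vector about the tool's x, y, z in rad. In form: [{"gripper": .., "tx": .., "ty": .., "tz": .., "ax": .., "ay": .., "az": ..}, ...]. A call has 1 to 12 rows; each row shifts and turns the commanded pose from where the row before left it, along the tool's axes as they then stand; what a row does not reach is not made up. A row lasts 1/10 s, in which the tool goes at most 50 mm and 8.59 degrees, less where a joint would pass 70% of its speed; a pose out of reach is approached as far as the arm can. A call is refused whole if a number of a shift passes 50 or a number of a turn 0.15, either way. A call with a gripper value outside its range is refused whole. The fingers move at their own pace and stop on an object; "newtons" is the grip in N (left out, the last holds). Time passes only in rows, so rows that do not move let the fingers close. It gives the time, the measured TCP pose, the force and the opening at its end, in the units of the state.
- get_obs(): the state, without advancing time (a new reading comes with each control period).
- vision.grab_frame(name): name is "scene" or "side" or "wrist"; returns the picture (420x560x3 uint8, red, green, blue); there is no depth.
- vision.get_calibration(name): a dict with "camera_matrix" (3x3 intrinsics, pixels), "world_from_camera" (4x4, takes a point from camera to world coordinates). Camera axes: x right, y down, z forward; pixel columns grow to the right and rows downward; lengths in m; the calibration is good to about 2 mm. A picture is of the moment at which its call begins: read the wrist's pose just before it. get_calibration takes no time and is no camera call; for the wrist camera it gives the pose at the moment of the call.
- ticket.hand_in(): hands the job in, once; it reports no verdict.
The state is a dict: "clock": time; "joints": joint angles; "qvel": joint speeds; "tau": joint torques, N m; "tcp_pos": TCP position; "orientation": TCP orientation; "contact_force": force on the tool from outside, world axes, zero at the start; "moment": the same for the moment, N m; "grip_width": finger opening in m.
Only numpy, scipy, OpenCV 4.12 (cv2) and the standard library are available. Lean on these libraries where they do the work, as an engineer would, in place of code of your own. Each camera call takes 0.05 s, during which the arm holds its last target.

## Working session

There is one attempt and no reset: what is moved stays moved. The work goes in short steps, Python scripts to look and compute and a tool call to move; the robot and the scene stay as the last step left them, time stands still between calls to the robot, and variables do not carry over. Pictures are saved under pics/ and viewed, and the job is handed in when it is done.

Besides the shell and the picture viewer there is one more tool, called after "Call:" by a JSON object that holds its "fn" and its "kwargs". jog_arm: Moves the arm, as the interface text tells. Its arguments: {"type":"object","properties":{"motion":{"type":"array"},"newtons":{"type":"number"}},"required":["motion"]}

```bash
mkdir -p pics; python3 - <<'E'
from bench import get_obs, vision
import cv2
print(get_obs())
for n in ["scene","side","wrist"]:
    f=vision.grab_frame(n); cv2.imwrite(f"pics/{n}0.png",f[:,:,::-1])
    c=vision.get_calibration(n); print(n,c)
E
```

```text
{'clock': 0.0, 'joints': array([-0.10810728,  0.47780353,  0.02234608,  1.55645789, -0.01149569,
        1.1093067 , -0.08310274]), 'qvel': array([-0.00145839,  0.00233958,  0.00048604, -0.00169764,  0.00014234,
        0.00158505, -0.00043251]), 'tau': array([-5.45967814e-04, -5.96443820e+01,  1.60769675e+00, -2.81194621e+01,
        1.24063640e-02,  9.39900521e-03,  2.20753498e-05]), 'tcp_pos': array([ 6.74380160e-01, -1.75199033e-05,  2.18720848e-01]), 'orientation': array([-1.57094033e+00,  1.42878403e-03,  1.46391092e-03]), 'contact_force': array([-0.31156203,  0.0357545 , -0.00081823]), 'moment': array([-0.04390937, -0.02018259,  0.00416567]), 'grip_width': 0.08543197398113522}
scene {'camera_matrix': array([[522.31644493,   0.        , 284.50373222],
       [  0.        , 522.31644493, 212.54589632],
       [  0.        ,   0.        ,   1.        ]]), 'world_from_camera': array([[ 0.47373418,  0.60690294, -0.63815731,  1.27060129],
       [ 0.88062686, -0.33344808,  0.33661359, -0.3836869 ],
       [-0.00850055, -0.72144383, -0.69242078,  0.81898849],
       [ 0.        ,  0.
[... 325 characters left out ...]
531127, -0.59231935,  0.55070132],
       [ 0.01907022, -0.878726  , -0.47694543,  0.5092334 ],
       [ 0.        ,  0.        ,  0.        ,  1.        ]])}
wrist {'camera_matrix': array([[292.77652329,   0.        , 280.76371439],
       [  0.        , 292.77652329, 214.66458528],
       [  0.        ,   0.        ,   1.        ]]), 'world_from_camera': array([[ 9.99998734e-01,  3.34519177e-04, -1.55543017e-03,
         6.74313333e-01],
       [-1.72877342e-04, -9.49010767e-01, -3.15243612e-01,
         8.07802529e-02],
       [-1.58157501e-03,  3.15243482e-01, -9.49009508e-01,
         3.72764400e-01],
       [ 0.00000000e+00,  0.00000000e+00,  0.00000000e+00,
         1.00000000e+00]])}
```

View pics/scene0.png

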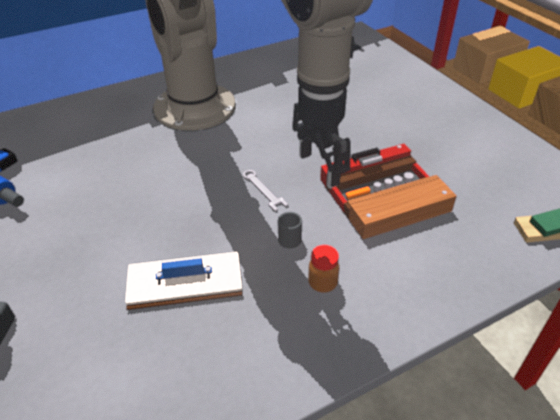

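View pics/side0.png

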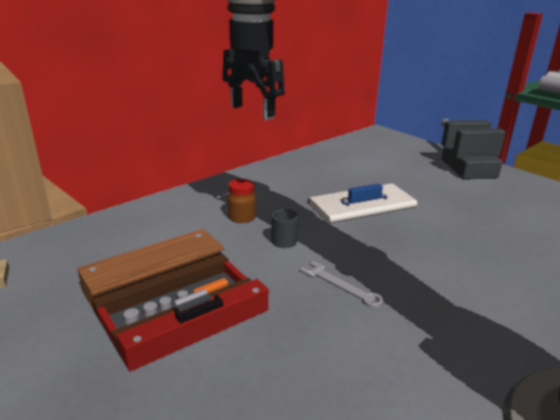

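View pics/wrist0.png

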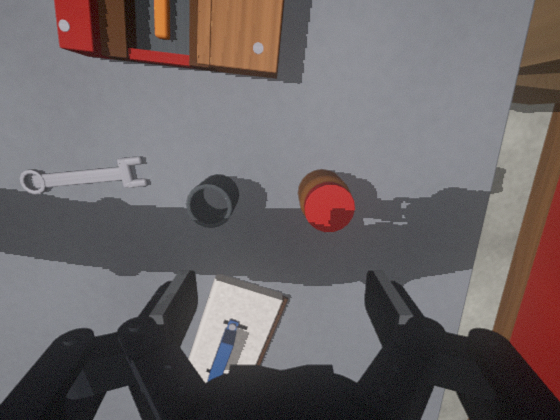

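```bash
python3 - <<'E'
import cv2
def crop(n,x0,y0,w,h,s,o):
    im=cv2.imread(f"pics/{n}.png")[y0:y0+h,x0:x0+w]
    cv2.imwrite(f"pics/{o}.png",cv2.resize(im,None,fx=s,fy=s,interpolation=cv2.INTER_CUBIC))
crop("scene0",310,135,160,110,5,"z1")
crop("scene0",115,240,140,75,5.5,"z2")
crop("side0",70,220,210,140,3.8,"z3")
crop("side0",300,170,130,55,6,"z4")
E
```

```text
(no output)
```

View pics/z1.png

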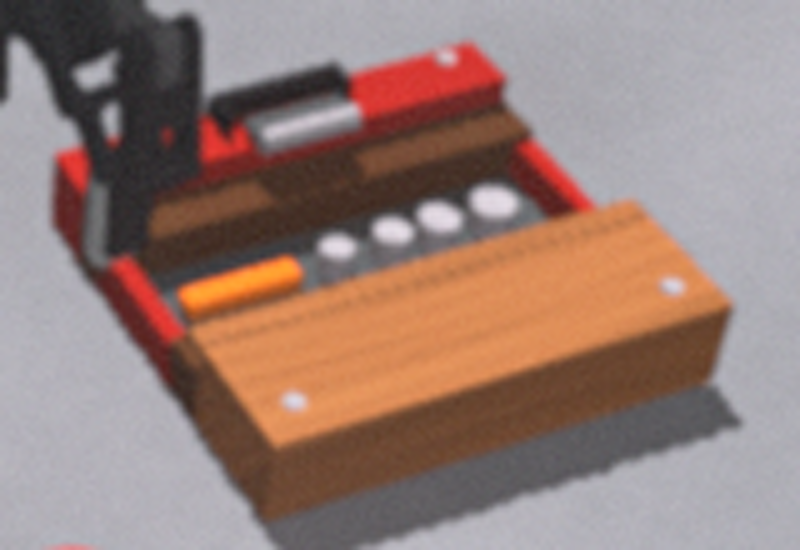

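View pics/z2.png

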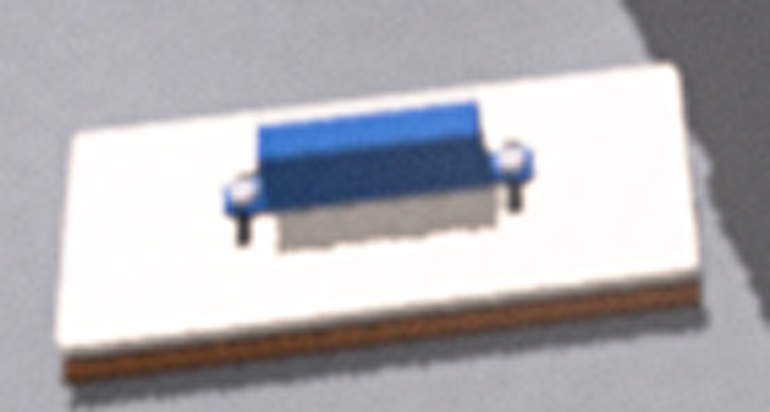

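View pics/z3.png

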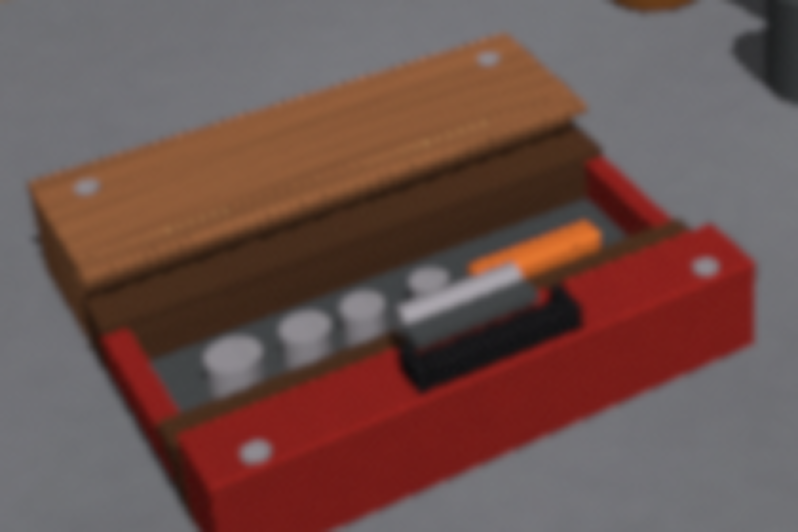

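View pics/z4.png

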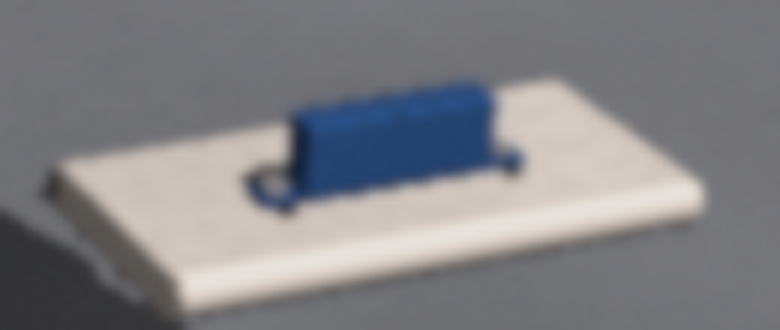

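```bash
cat > fit.py <<'E'
import numpy as np
from scipy.optimize import least_squares
def T(x,y,yaw):
    c,s=np.cos(yaw),np.sin(yaw); M=np.eye(4); M[:2,:2]=[[c,-s],[s,c]]; M[:2,3]=[x,y]; return M
def proj(cal,P):
    W=np.linalg.inv(cal["world_from_camera"]); p=W[:3,:3]@P+W[:3,3]; q=cal["camera_matrix"]@p; return q[:2]/q[2]
def solve(obs,cals,x0,bar=False,show=True):
    # obs: (cam,(u,v),(x,y,z)mm,isbar)
    def res(p):
        M=T(*p[:3]); r=[]
        for o in obs:
            P=np.array(o[2],float)/1000
            if len(o)>3: P=P+[p[3],0,0]
            r+=list(proj(cals[o[0]],M[:3,:3]@P+M[:3,3])-np.array(o[1]))
        return np.array(r)
    s=least_squares(res,x0,loss='soft_l1',f_scale=1.5)
    if show:
        for o,r in zip(obs,res(s.x).reshape(-1,2)): print(o[0],o[2],r.round(1))
    print(s.x.round(4)); return s.x
E
python3 - <<'E'
from bench import vision
from fit import *
c={n:vision.get_calibration(n) for n in("scene","side")}
def Z(cam,s,x0,y0): return lambda X,Y,P,*a:(cam,(x0+(X+.5)/s-.5,y0+(Y+.5)/s-.5),P,*a)
a=Z("scene",5,310,135);b=Z("side",3.8,70,220)
d=[a(187,325,(0,115,48)),a(635,205,(0,-115,48)),a(272,446,(-80,115,48)),a(732,306,(-80,-115,48)),a(265,518,(-80,115,0)),a(712,380,(-80,-115,0)),a(470,42,(138,-115,44)),a(505,77,(104,-115,44)),
b(30,183,(-80,-115,48)),b(508,35,(-80,115,48)),b(95,288,(0,-115,48)),b(588,110,(0,115,48)),b(180,437,(104,-115,44)),b(710,225,(104,115,44)),b(212,490,(138,-115,44)),b(755,263,(138,115,44))]
for k in("scene","side"): solve([o for o in d if o[0]==k],c,[.65,.3,3.1],show=False)
solve(d,c,[.65,.3,3.1])
a=Z("scene",5.5,115,240);b=Z("side",6,300,170)
d=[a(60,347,(-50,110,18)),a(697,275,(-50,-110,18)),a(72,133,(47.4,110,15.4)),a(680,65,(47.4,-110,15.4)),
b(60,165,(-50,-110,18)),b(562,82,(-50,110,18)),b(180,310,(45.4,-110,1.1)),b(703,208,(45.4,110,1.1)),
a(260,128,(9,40,50),1),a(477,102,(9,-40,50),1),a(262,165,(-9,40,50),1),a(478,140,(-9,-40,50),1),b(305,115,(9,-40,50),1),b(493,88,(9,40,50),1)]
for k in("scene","side"): solve([o for o in d if o[0]==k],c,[.75,-.3,3.1,0],show=False)
solve(d,c,[.75,-.3,3.1,0])
E
```

```text
[0.6023 0.2432 3.0349]
[0.597  0.2477 3.0372]
scene (0, 115, 48) [-0.1 -1.1]
scene (0, -115, 48) [-0.6 -3. ]
scene (-80, 115, 48) [ 0.4 -1.5]
scene (-80, -115, 48) [ 0.8 -1.9]
scene (-80, 115, 0) [-0.4 -0.1]
scene (-80, -115, 0) [ 0.1 -0.9]
scene (138, -115, 44) [ 0.5 -1.7]
scene (104, -115, 44) [ 0.8 -1.1]
side (-80, -115, 48) [-0.8 -0.9]
side (-80, 115, 48) [ 0.3 -1.5]
side (0, -115, 48) [-2.5 -3.3]
side (0, 115, 48) [ 0.9 -2.2]
side (104, -115, 44) [-0.6 -1. ]
side (104, 115, 44) [ 1.5 -1.4]
side (138, -115, 44) [-0.1 -0.1]
side (138, 115, 44) [ 1.7 -0.7]
[0.5989 0.2463 3.0346]
[ 5.9420e-01 -2.5290e-01  2.7892e+00  2.2000e-03]
[ 0.5891 -0.2524  2.8012 -0.0049]
scene (-50, 110, 18) [-0.6 -0.8]
scene (-50, -110, 18) [-0.  -1.8]
scene (47.4, 110, 15.4) [1.  0.1]
scene (47.4, -110, 15.4) [-0.9  0. ]
side (-50, -110, 18) [-0.1 -1.4]
side (-50, 110, 18) [-0.8 -1.3]
side (45.4, -110, 1.1) [-1.6  0.5]
side (45.4, 110, 1.1) [-1.8  1.2]
scene (9, 40, 50) [-1.5  0. ]
scene (9, -40, 50) [ 0.5 -0. ]
scene (-9, 40, 50) [-2.1  0.4]
scene (-9, -40, 50) [0.6 0. ]
side (9, -40, 50) [0.4 0.3]
side (9, 40, 50) [ 0.6 -0.4]
[ 5.922e-01 -2.529e-01  2.794e+00  1.000e-04]
```

Call:
{"fn": "jog_arm", "kwargs": {"motion": [{"tx": -8,"tz": 16,"ty": -4,"ay": 0.012},{"tx": -8,"tz": 16,"ty": -4,"ay": 0.012},{"tx": -8,"tz": 16,"ty": -4,"ay": 0.012},{"tx": -8,"tz": 16,"ty": -4,"ay": 0.012},{"tx": -8,"tz": 16,"ty": -4,"ay": 0.012},{"tx": -8,"tz": 16,"ty": -4,"ay": 0.012},{"tx": -8,"tz": 16,"ty": -4,"ay": 0.012},{"tx": -8,"tz": 16,"ty": -4,"ay": 0.012},{"tx": -8,"tz": 16,"ay": 0.012},{"tx": 0},{"tx": 0},{"tx": 0}]}}

```text
schema error: expected keys gripper, tx, ty, tz, ax, ay, az
```

```bash
cat > snap.py <<'E'
import sys,cv2,pickle
from bench import get_obs, vision
n,o=sys.argv[1:3]
ob=get_obs(); c=vision.get_calibration(n); f=vision.grab_frame(n)
cv2.imwrite(f"pics/{o}.png",f[:,:,::-1]); pickle.dump((ob,c),open(f"pics/{o}.pkl","wb"))
print(ob["clock"],ob["tcp_pos"].round(4),ob["orientation"].round(4),ob["contact_force"].round(2),ob["grip_width"])
E
python3 snap.py wrist w1
```

```text
0.15 [0.6746 0.     0.219 ] [-1.5709e+00  1.0000e-03  1.1000e-03] [-1.09 -0.26 -0.31] 0.08554350032139399
```

View pics/w1.png

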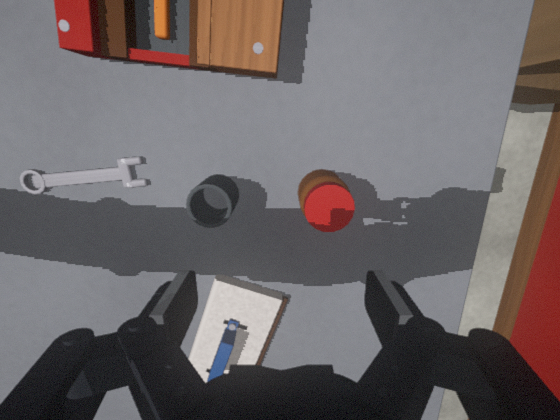

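Call:
{"fn": "jog_arm", "kwargs": {"motion": [{"gripper": 85,"tx": -8,"ty": -4,"tz": 16,"ax": 0,"ay": 0.012,"az": 0},{"gripper": 85,"tx": -8,"ty": -4,"tz": 16,"ax": 0,"ay": 0.012,"az": 0},{"gripper": 85,"tx": -8,"ty": -4,"tz": 16,"ax": 0,"ay": 0.012,"az": 0},{"gripper": 85,"tx": -8,"ty": -4,"tz": 16,"ax": 0,"ay": 0.012,"az": 0},{"gripper": 85,"tx": -8,"ty": -4,"tz": 16,"ax": 0,"ay": 0.012,"az": 0},{"gripper": 85,"tx": -8,"ty": -4,"tz": 16,"ax": 0,"ay": 0.012,"az": 0},{"gripper": 85,"tx": -8,"ty": -4,"tz": 16,"ax": 0,"ay": 0.012,"az": 0},{"gripper": 85,"tx": -8,"ty": -4,"tz": 16,"ax": 0,"ay": 0.012,"az": 0},{"gripper": 85,"tx": -8,"ty": 0,"tz": 16,"ax": 0,"ay": 0.011,"az": 0},{"gripper": 85,"tx": 0,"ty": 0,"tz": 0,"ax": 0,"ay": 0,"az": 0},{"gripper": 85,"tx": 0,"ty": 0,"tz": 0,"ax": 0,"ay": 0,"az": 0},{"gripper": 85,"tx": 0,"ty": 0,"tz": 0,"ax": 0,"ay": 0,"az": 0}]}}

```text
clock: 1.4
tcp_pos: [0.6105, 0.1455, 0.2515]
orientation: [-1.57, 0.085, -0.085]
contact_force: [-0.5, 0.3, -0.3]
grip_width: 0.0853
```

```bash
python3 snap.py wrist w2
```

```text
1.4 [0.6105 0.1455 0.2515] [-1.5701  0.0853 -0.0853] [-0.51  0.35 -0.35] 0.08530120082387405
```

View pics/w2.png

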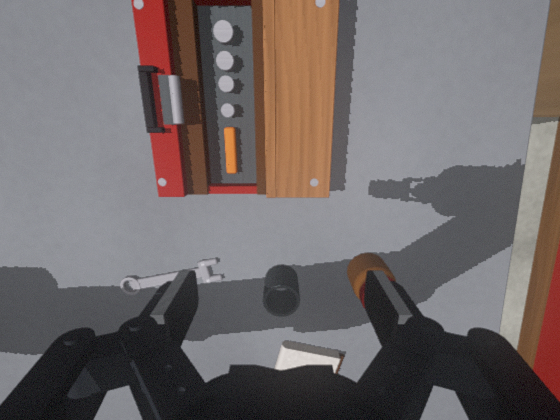

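```bash
python3 - <<'E'
import cv2
im=cv2.imread("pics/w2.png")[0:210,120:360]
cv2.imwrite("pics/w2z.png",cv2.resize(im,None,fx=2.8,fy=2.8,interpolation=cv2.INTER_CUBIC))
E
```

```text
(no output)
```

View pics/w2z.png

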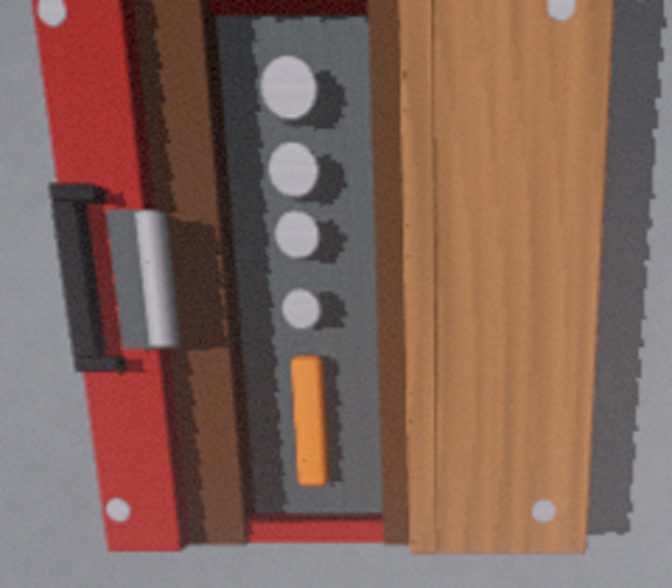

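```bash
cat >> fit.py <<'E'
def ray(cal,uv,z):
    d=cal["world_from_camera"][:3,:3]@np.linalg.solve(cal["camera_matrix"],[uv[0],uv[1],1]); o=cal["world_from_camera"][:3,3]
    return o+d*(z-o[2])/d[2]
E
python3 - <<'E'
from fit import *
import pickle
ob,c=pickle.load(open("pics/w2.pkl","rb"))
M=np.linalg.inv(T(.5989,.2463,3.0346))
for n,X,Y,z in [("lip115",410,551,48),("out115",585,551,48),("rail138",108,550,44),("rail104",181,548,44),("lip_up",399,0,48),("out_up",611,0,48),("rail104up",125,0,44),("scrR+",118,510,44),("scrR-",52,10,44),("scrP+",543,510,48),("scrP-",560,5,48),("rol+",179,346,50.5),("rol-",164,212,50.5),("housout+",78,370,56),("housout-",51,185,56)]:
    uv=(120+(X+.5)/2.8-.5,(Y+.5)/2.8-.5); p=ray(c,uv,z/1000)
    print(n,p.round(4),(M[:3,:3]@p+M[:3,3])[:2].round(4))
E
```

```text
lip115 [0.5901 0.1338 0.048 ] [-0.0032  0.1128]
out115 [0.6684 0.1252 0.048 ] [-0.082  0.113]
rail138 [0.4532 0.1481 0.044 ] [0.1343 0.1132]
rail104 [0.4865 0.1454 0.044 ] [0.101  0.1123]
lip_up [0.6121 0.3426 0.048 ] [-0.0029 -0.0971]
out_up [0.6899 0.3341 0.048 ] [-0.0811 -0.097 ]
rail104up [0.5104 0.355  0.044 ] [ 0.0996 -0.0986]
scrR+ [0.4621 0.1657 0.044 ] [0.1274 0.0947]
scrR- [0.4825 0.3548 0.044 ] [ 0.1273 -0.0955]
scrP+ [0.6509 0.146  0.048 ] [-0.0625  0.0942]
scrP- [0.6711 0.3346 0.048 ] [-0.0624 -0.0955]
rol+ [0.5063 0.2315 0.0505] [0.0905 0.0246]
rol- [0.5111 0.2817 0.0505] [ 0.0911 -0.0258]
housout+ [0.4648 0.2267 0.056 ] [0.1312 0.0338]
housout- [0.4717 0.2948 0.056 ] [ 0.1316 -0.0346]
```

Call:
{"fn": "jog_arm", "kwargs": {"motion": [{"gripper": 85,"tx": 0,"ty": 0,"tz": -20,"ax": 0,"ay": 0,"az": 0},{"gripper": 85,"tx": 0,"ty": 0,"tz": -40,"ax": 0,"ay": 0,"az": 0},{"gripper": 85,"tx": 1,"ty": 0,"tz": -42,"ax": 0,"ay": 0,"az": 0},{"gripper": 85,"tx": 1,"ty": 0,"tz": -42,"ax": 0,"ay": 0,"az": 0},{"gripper": 85,"tx": 1,"ty": 0,"tz": -42,"ax": 0,"ay": 0,"az": 0},{"gripper": 85,"tx": 1,"ty": 0,"tz": -42,"ax": 0,"ay": 0,"az": 0},{"gripper": 85,"tx": 1,"ty": 6,"tz": -42,"ax": 0,"ay": 0,"az": 0},{"gripper": 85,"tx": 1,"ty": 6,"tz": -42,"ax": 0,"ay": 0,"az": 0},{"gripper": 85,"tx": 0,"ty": 6,"tz": -42,"ax": 0,"ay": 0,"az": 0},{"gripper": 85,"tx": 0,"ty": 6,"tz": -42,"ax": 0,"ay": 0,"az": 0},{"gripper": 85,"tx": 0,"ty": 6,"tz": -42,"ax": 0,"ay": 0,"az": 0},{"gripper": 85,"tx": 0,"ty": 6,"tz": -38,"ax": 0,"ay": 0,"az": 0}]}}

```text
clock: 2.65
tcp_pos: [0.5639, -0.3302, 0.2155]
orientation: [-1.57, 0.086, -0.086]
contact_force: [-0.1, 0.2, 0.0]
grip_width: 0.085
```

Call:
{"fn": "jog_arm", "kwargs": {"motion": [{"gripper": 85,"tx": 0,"ty": 5,"tz": 0,"ax": 0,"ay": 0.06,"az": 0},{"gripper": 85,"tx": 0,"ty": 5,"tz": 0,"ax": 0,"ay": 0.06,"az": 0},{"gripper": 85,"tx": 0,"ty": 5,"tz": 0,"ax": 0,"ay": 0.06,"az": 0},{"gripper": 85,"tx": 0,"ty": 0,"tz": 0,"ax": 0,"ay": 0.06,"az": 0},{"gripper": 85,"tx": 0,"ty": 0,"tz": 0,"ax": 0,"ay": 0,"az": 0},{"gripper": 85,"tx": 0,"ty": 0,"tz": 0,"ax": 0,"ay": 0,"az": 0},{"gripper": 85,"tx": 0,"ty": 0,"tz": 0,"ax": 0,"ay": 0,"az": 0}]}}

```text
clock: 3.35
tcp_pos: [0.565, -0.3271, 0.2008]
orientation: [-1.554, 0.272, -0.272]
contact_force: [-0.6, 0.5, -0.0]
grip_width: 0.0851
```

```bash
python3 snap.py wrist w3;python3 - <<'E'
import cv2
im=cv2.imread("pics/w3.png")[0:300,140:440]
cv2.imwrite("pics/w3z.png",cv2.resize(im,None,fx=2,fy=2,interpolation=cv2.INTER_CUBIC))
E
```

```text
3.35 [ 0.565  -0.3271  0.2008] [-1.5538  0.2717 -0.272 ] [-0.55  0.51 -0.04] 0.08508823247127947
```

View pics/w3z.png

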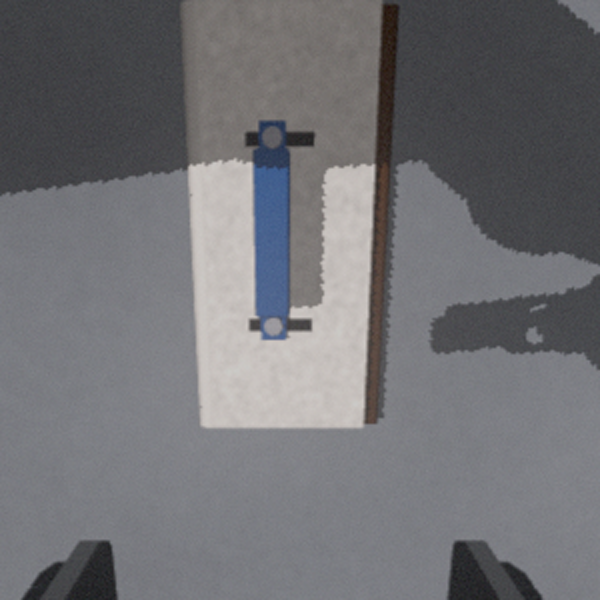

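```bash
python3 - <<'E'
from fit import *
import pickle
ob,c=pickle.load(open("pics/w3.pkl","rb"))
M=np.linalg.inv(T(.592,-.2529,2.794))
for n,X,Y,z in [("shoul+",363,428,18),("shoul_up",382,2,18),("shoul_mid",372,215,18),("bot+left",203,427,9),("tonguetip+",378,423,8),("tongue up",397,5,8),("round+",201,425,9),("round up",183,5,9),("slotU l",246,139,18),("slotU r",314,139,18),("slotL l",249,325,18),("slotL r",312,325,18),("scrU",272,137,24),("scrL",273,326,24),("barTL",254,160,50),("barTR",290,165,50),("barBL",256,316,50),("barBR",289,316,50)]:
    uv=(140+(X+.5)/2-.5,(Y+.5)/2-.5); p=ray(c,uv,z/1000)
    print(n,p.round(4),(M[:3,:3]@p+M[:3,3])[:2].round(4))
E
```

```text
shoul+ [ 0.6006 -0.3719  0.018 ] [-0.0486  0.109 ]
shoul_up [ 0.6746 -0.1662  0.018 ] [-0.0481 -0.1096]
shoul_mid [ 0.6413 -0.2579  0.018 ] [-0.0481 -0.0121]
bot+left [ 0.5076 -0.3408  0.009 ] [0.0495 0.1114]
tonguetip+ [ 0.6106 -0.3755  0.008 ] [-0.0593  0.109 ]
tongue up [ 0.6838 -0.1675  0.008 ] [-0.0572 -0.1116]
round+ [ 0.5069 -0.3391  0.009 ] [0.0506 0.1101]
round up [ 0.5826 -0.1313  0.009 ] [ 0.0502 -0.1111]
slotU l [ 0.5906 -0.2001  0.018 ] [ 0.0193 -0.0492]
slotU r [ 0.6239 -0.2121  0.018 ] [-0.0161 -0.0492]
slotL l [ 0.5578 -0.2905  0.018 ] [0.0193 0.047 ]
slotL r [ 0.5917 -0.3028  0.018 ] [-0.0167  0.047 ]
scrU [ 0.6034 -0.2047  0.024 ] [ 0.0057 -0.0493]
scrL [ 0.5709 -0.2949  0.024 ] [0.0055 0.0467]
barTL [ 0.5911 -0.2147  0.05  ] [ 0.0139 -0.0356]
barTR [ 0.6065 -0.2225  0.05  ] [-0.0033 -0.0335]
barBL [ 0.5661 -0.2837  0.05  ] [0.0139 0.0378]
barBR [ 0.5821 -0.2895  0.05  ] [-0.0031  0.0378]
```

Call:
{"fn": "jog_arm", "kwargs": {"motion": [{"gripper": 85,"tx": -1,"ty": 0,"tz": 16,"ax": 0,"ay": 0,"az": 0},{"gripper": 85,"tx": -1,"ty": 10,"tz": 16,"ax": 0,"ay": 0,"az": 0},{"gripper": 85,"tx": -1,"ty": 20,"tz": 16,"ax": 0,"ay": 0,"az": 0},{"gripper": 85,"tx": -1,"ty": 20,"tz": 16,"ax": 0,"ay": 0,"az": 0},{"gripper": 85,"tx": -1,"ty": 20,"tz": 16,"ax": 0,"ay": 0,"az": 0},{"gripper": 70,"tx": 0,"ty": 20,"tz": 0,"ax": 0,"ay": 0,"az": 0},{"gripper": 60,"tx": 0,"ty": 20,"tz": 0,"ax": 0,"ay": 0,"az": 0},{"gripper": 60,"tx": 0,"ty": 15,"tz": 0,"ax": 0,"ay": 0,"az": 0},{"gripper": 60,"tx": 0,"ty": 10,"tz": 0,"ax": 0,"ay": 0,"az": 0},{"gripper": 60,"tx": 0,"ty": 5,"tz": 0,"ax": 0,"ay": 0,"az": 0},{"gripper": 60,"tx": 0,"ty": 0,"tz": 0,"ax": 0,"ay": 0,"az": 0},{"gripper": 60,"tx": 0,"ty": 0,"tz": 0,"ax": 0,"ay": 0,"az": 0}]}}

```text
clock: 4.6
tcp_pos: [0.5882, -0.25, 0.0614]
orientation: [-1.554, 0.272, -0.273]
contact_force: [0.3, -0.2, 0.1]
grip_width: 0.0598
```

```bash
python3 snap.py wrist w4; python3 snap.py side s4
```

```text
4.6 [ 0.5882 -0.25    0.0614] [-1.5537  0.2715 -0.2734] [ 0.35 -0.21  0.13] 0.05982751866509499
4.65 [ 0.5883 -0.2501  0.0616] [-1.5538  0.2712 -0.2737] [-0.66 -0.14  0.1 ] 0.060153173938517795
```

View pics/w4.png

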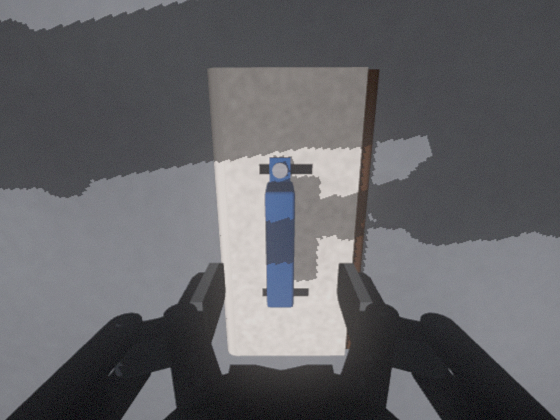

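View pics/s4.png

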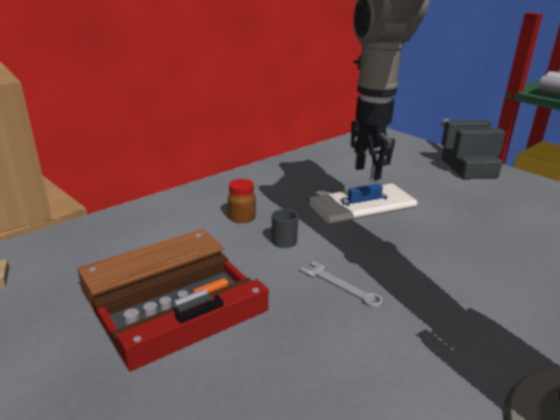

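```bash
python3 - <<'E'
import cv2
im=cv2.imread("pics/w4.png")[55:365,190:390]
cv2.imwrite("pics/w4z.png",cv2.resize(im,None,fx=2,fy=1.9,interpolation=cv2.INTER_CUBIC))
from fit import *
import pickle
ob,c=pickle.load(open("pics/w4.pkl","rb"))
M=np.linalg.inv(T(ob["tcp_pos"][0],ob["tcp_pos"][1],2.794))
for n,X,Y,z in [("shoul",356,230,18),("shoul up",369,70,18),("shoul dn",347,354,18),("round up",209,70,9),("round dn",228,352,9),("slotU l",260,169,18),("slotU r",312,169,18),("slotL l",264,293,18),("slotL r",309,293,18),("scrU",280,171,24),("barTL",266,190,50),("barTR",293,190,50),("barBL",268,306,50),("barBR",292,306,50)]:
    p=ray(c,(X,Y),z/1000)
    print(n,p.round(4),(M[:3,:3]@p+M[:3,3])[:2].round(4))
E
```

```text
shoul [ 0.6401 -0.2652  0.018 ] [-0.054  -0.0035]
shoul up [ 0.6753 -0.1666  0.018 ] [-0.0534 -0.1081]
shoul dn [ 0.6034 -0.3711  0.018 ] [-0.0555  0.1086]
round up [ 0.5821 -0.1315  0.009 ] [ 0.0461 -0.1093]
round dn [ 0.5051 -0.3422  0.009 ] [0.0467 0.115 ]
slotU l [ 0.5909 -0.2004  0.018 ] [ 0.0144 -0.0476]
slotU r [ 0.6239 -0.2123  0.018 ] [-0.0207 -0.0476]
slotL l [ 0.5589 -0.2916  0.018 ] [0.0134 0.0491]
slotL r [ 0.5918 -0.3036  0.018 ] [-0.0216  0.0491]
scrU [ 0.6035 -0.2052  0.024 ] [ 0.0009 -0.0473]
barTL [ 0.5937 -0.2086  0.05  ] [ 0.0089 -0.0408]
barTR [ 0.6084 -0.2139  0.05  ] [-0.0067 -0.0408]
barBL [ 0.5669 -0.2828  0.05  ] [0.0089 0.038 ]
barBR [ 0.5819 -0.2882  0.05  ] [-0.0071  0.038 ]
```

View pics/w4z.png

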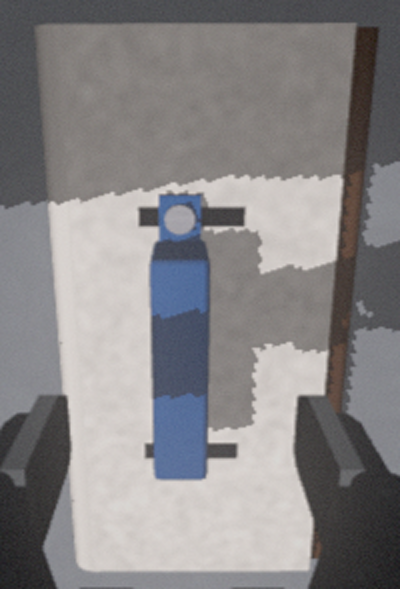

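Call:
{"fn": "jog_arm", "kwargs": {"motion": [{"gripper": 60,"tx": 0,"ty": 13,"tz": 0,"ax": 0,"ay": 0,"az": 0},{"gripper": 60,"tx": 0,"ty": 12,"tz": 0,"ax": 0,"ay": 0,"az": 0},{"gripper": 40,"tx": 0,"ty": 0,"tz": 0,"ax": 0,"ay": 0,"az": 0},{"gripper": 30,"tx": 0,"ty": 0,"tz": 0,"ax": 0,"ay": 0,"az": 0},{"gripper": 24,"tx": 0,"ty": 0,"tz": 0,"ax": 0,"ay": 0,"az": 0},{"gripper": 14,"tx": 0,"ty": 0,"tz": 0,"ax": 0,"ay": 0,"az": 0},{"gripper": 10,"tx": 0,"ty": 0,"tz": 0,"ax": 0,"ay": 0,"az": 0},{"gripper": 10,"tx": 0,"ty": 0,"tz": 0,"ax": 0,"ay": 0,"az": 0},{"gripper": 10,"tx": 0,"ty": 0,"tz": 0,"ax": 0,"ay": 0,"az": 0},{"gripper": 10,"tx": 0,"ty": 0,"tz": 0,"ax": 0,"ay": 0,"az": 0}], "newtons": 90}}

```text
clock: 5.7
tcp_pos: [0.5878, -0.2498, 0.0363]
orientation: [-1.554, 0.272, -0.273]
contact_force: [-1.9, 1.5, 5.5]
grip_width: 0.0131
```

```bash
python3 snap.py side s5;python3 -c "
import cv2
im=cv2.imread('pics/s5.png')[110:230,290:440]
cv2.imwrite('pics/s5z.png',cv2.resize(im,None,fx=5,fy=5,interpolation=cv2.INTER_CUBIC))"
```

```text
5.7 [ 0.5878 -0.2498  0.0363] [-1.5536  0.272  -0.2727] [-1.91  1.46  5.48] 0.013134096308368096
```

View pics/s5z.png

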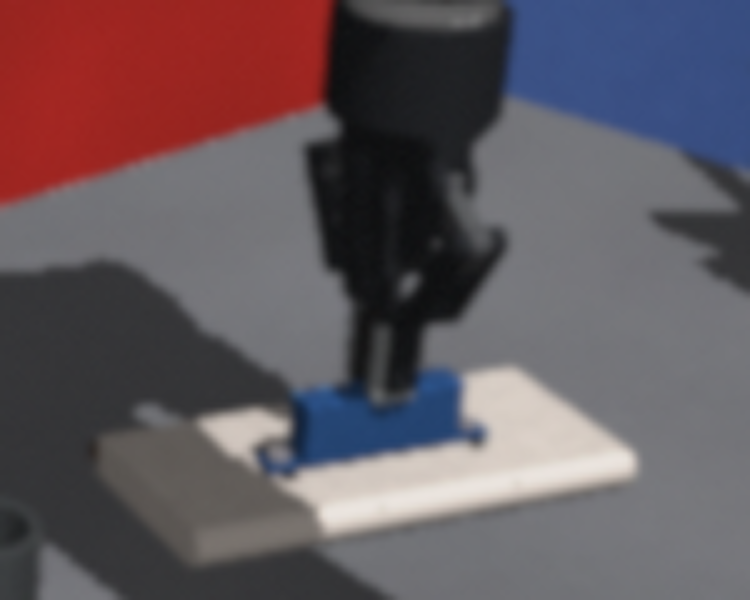

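```bash
python3 - <<'E'
from fit import *
from bench import vision
from scipy.spatial.transform import Rotation as R
import pickle
ob,_=pickle.load(open("pics/s5.pkl","rb")); c=vision.get_calibration("side")
Rt=R.from_rotvec(ob["orientation"]).as_matrix()
for t in [(-9,-5,0),(-9,0,0),(-9,14,0),(-9,14,-11),(-9,14,11),(-9,-13,0)]:
    uv=proj(c,ob["tcp_pos"]+Rt@np.array(t)/1000); print(t,((uv-[290,110])*5).round())
M=T(.5872+.0038,-.2501-.0014,2.794)
for p in [(13.5,-40,50),(13.5,40,50),(13.5,-40,18),(13.5,40,18),(13.5,0,50)]:
    P=M[:3,:3]@np.array(p)/1000+M[:3,3]; P[2]=p[2]/1000
    print(p,((proj(c,P)-[290,110])*5).round())
E
```

```text
(-9, -5, 0) [385. 405.]
(-9, 0, 0) [384. 415.]
(-9, 14, 0) [381. 444.]
(-9, 14, -11) [402. 440.]
(-9, 14, 11) [359. 447.]
(-9, -13, 0) [387. 389.]
(13.5, -40, 50) [309. 401.]
(13.5, 40, 50) [467. 375.]
(13.5, -40, 18) [302. 467.]
(13.5, 40, 18) [459. 439.]
(13.5, 0, 50) [389. 388.]
```

```bash
python3 snap.py wrist w5; python3 snap.py scene c5; python3 -c "
import cv2
im=cv2.imread('pics/c5.png')[190:320,110:260]
cv2.imwrite('pics/c5z.png',cv2.resize(im,None,fx=4.5,fy=4.5,interpolation=cv2.INTER_CUBIC))"
```

```text
5.75 [ 0.5878 -0.2499  0.0364] [-1.5536  0.2719 -0.2728] [-1.95  2.12  5.38] 0.012727387087727063
5.8 [ 0.5878 -0.2499  0.0363] [-1.5536  0.272  -0.2727] [-2.05  0.88  5.55] 0.012503894497576558
```

View pics/w5.png

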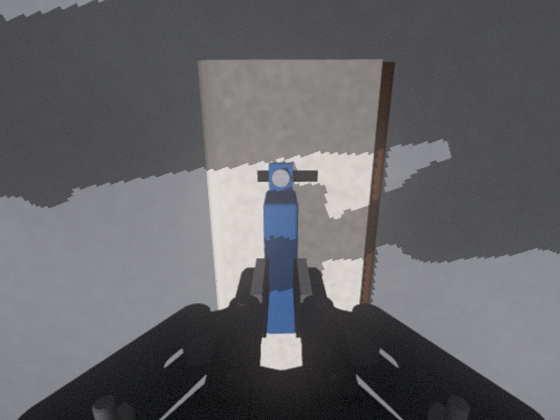

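View pics/c5z.png

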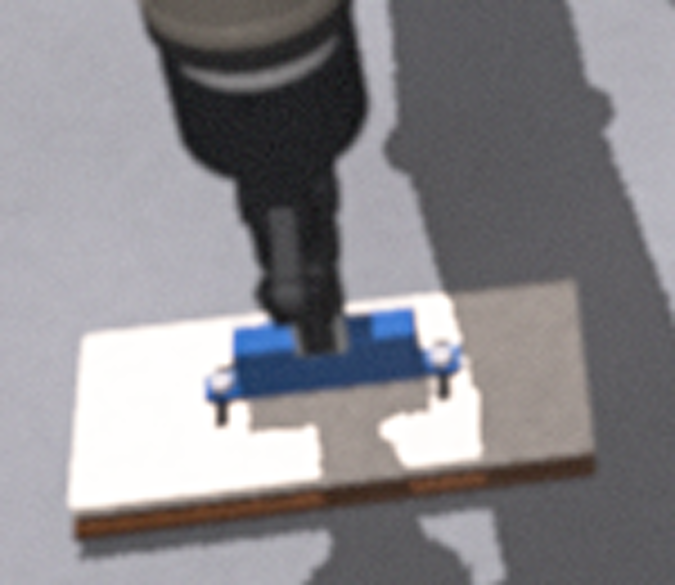

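Call:
{"fn": "jog_arm", "kwargs": {"motion": [{"gripper": 30,"tx": 0,"ty": 0,"tz": 0,"ax": 0,"ay": 0,"az": 0},{"gripper": 30,"tx": 0,"ty": 0,"tz": 0,"ax": 0,"ay": 0,"az": 0},{"gripper": 30,"tx": 0,"ty": 3,"tz": 0,"ax": 0,"ay": 0,"az": 0},{"gripper": 30,"tx": 0,"ty": 3,"tz": 0,"ax": 0,"ay": 0,"az": 0},{"gripper": 30,"tx": 0,"ty": 0,"tz": 0,"ax": 0,"ay": 0,"az": 0}]}}

```text
clock: 6.35
tcp_pos: [0.5873, -0.2495, 0.029]
orientation: [-1.553, 0.273, -0.271]
contact_force: [0.5, 0.7, -0.2]
grip_width: 0.0296
```

```bash
python3 snap.py side s6;python3 -c "
import cv2
im=cv2.imread('pics/s6.png')[110:230,290:440]
cv2.imwrite('pics/s6z.png',cv2.resize(im,None,fx=5,fy=5,interpolation=cv2.INTER_CUBIC))"
```

```text
6.35 [ 0.5873 -0.2495  0.029 ] [-1.5534  0.273  -0.2714] [ 0.47  0.66 -0.2 ] 0.029636602463922367
```

View pics/s6z.png

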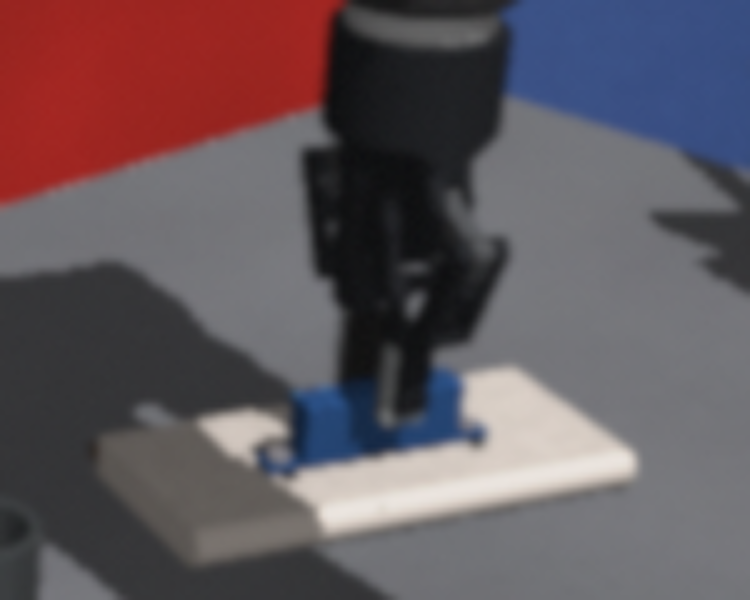

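Call:
{"fn": "jog_arm", "kwargs": {"motion": [{"gripper": 30,"tx": 0,"ty": 3,"tz": 0,"ax": 0,"ay": 0,"az": 0},{"gripper": 30,"tx": 0,"ty": 3,"tz": 0,"ax": 0,"ay": 0,"az": 0},{"gripper": 30,"tx": 0,"ty": 2,"tz": 0,"ax": 0,"ay": 0,"az": 0},{"gripper": 24,"tx": 0,"ty": 0,"tz": 0,"ax": 0,"ay": 0,"az": 0},{"gripper": 14,"tx": 0,"ty": 0,"tz": 0,"ax": 0,"ay": 0,"az": 0},{"gripper": 10,"tx": 0,"ty": 0,"tz": 0,"ax": 0,"ay": 0,"az": 0},{"gripper": 10,"tx": 0,"ty": 0,"tz": 0,"ax": 0,"ay": 0,"az": 0},{"gripper": 10,"tx": 0,"ty": 0,"tz": 0,"ax": 0,"ay": 0,"az": 0}]}}

```text
clock: 7.2
tcp_pos: [0.5877, -0.2498, 0.0218]
orientation: [-1.554, 0.272, -0.272]
contact_force: [-0.8, 0.3, 1.9]
grip_width: 0.0158
```

```bash
python3 snap.py side s7;python3 -c "
import cv2
im=cv2.imread('pics/s7.png')[110:230,290:440]
cv2.imwrite('pics/s7z.png',cv2.resize(im,None,fx=5,fy=5,interpolation=cv2.INTER_CUBIC))"
```

```text
7.2 [ 0.5877 -0.2498  0.0218] [-1.5536  0.2723 -0.2723] [-0.76  0.3   1.91] 0.015841755482178706
```

View pics/s7z.png

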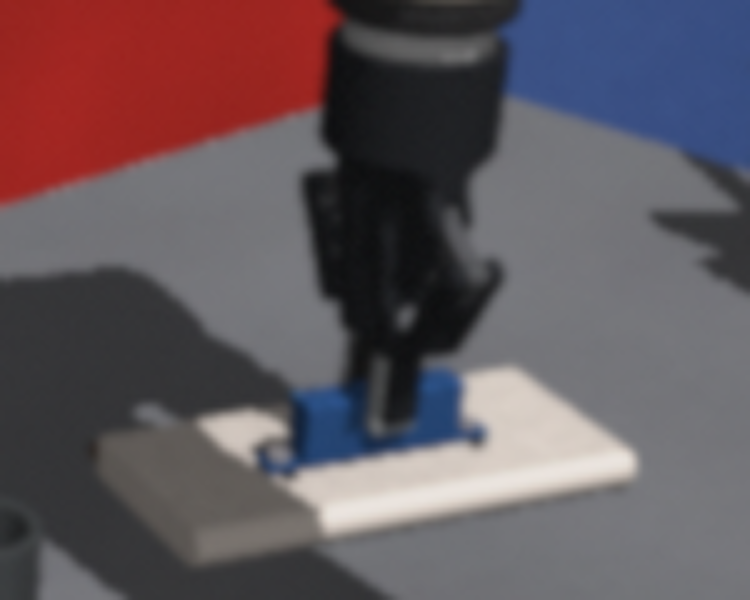

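Call:
{"fn": "jog_arm", "kwargs": {"motion": [{"gripper": 10,"tx": 0,"ty": 0,"tz": 0,"ax": 0,"ay": 0,"az": 0},{"gripper": 10,"tx": 0,"ty": 0,"tz": 0,"ax": 0,"ay": 0,"az": 0},{"gripper": 10,"tx": 0,"ty": -5,"tz": 0,"ax": 0,"ay": 0,"az": 0},{"gripper": 10,"tx": 0,"ty": -10,"tz": 0,"ax": 0,"ay": 0,"az": 0},{"gripper": 10,"tx": 0,"ty": -20,"tz": 0,"ax": 0,"ay": 0,"az": 0},{"gripper": 10,"tx": 0,"ty": -25,"tz": 0,"ax": 0,"ay": 0,"az": 0},{"gripper": 10,"tx": 0,"ty": -25,"tz": 0,"ax": 0,"ay": 0,"az": 0},{"gripper": 10,"tx": 0,"ty": -25,"tz": 0,"ax": 0,"ay": 0,"az": 0},{"gripper": 10,"tx": 0,"ty": -15,"tz": 0,"ax": 0,"ay": 0,"az": 0},{"gripper": 10,"tx": 0,"ty": -5,"tz": 0,"ax": 0,"ay": 0,"az": 0},{"gripper": 10,"tx": 0,"ty": 0,"tz": 0,"ax": 0,"ay": 0,"az": 0},{"gripper": 10,"tx": 0,"ty": 0,"tz": 0,"ax": 0,"ay": 0,"az": 0}], "newtons": 115}}

```text
clock: 8.45
tcp_pos: [0.5868, -0.2494, 0.1504]
orientation: [-1.553, 0.274, -0.271]
contact_force: [0.6, 0.7, -4.7]
grip_width: 0.0152
```

```bash
python3 snap.py side s8;python3 -c "
import cv2
im=cv2.imread('pics/s8.png')[30:230,270:470]
cv2.imwrite('pics/s8z.png',cv2.resize(im,None,fx=3,fy=3,interpolation=cv2.INTER_CUBIC))"
```

```text
8.45 [ 0.5868 -0.2494  0.1504] [-1.5533  0.2739 -0.2705] [ 0.56  0.71 -4.65] 0.015196772876686453
```

View pics/s8z.png

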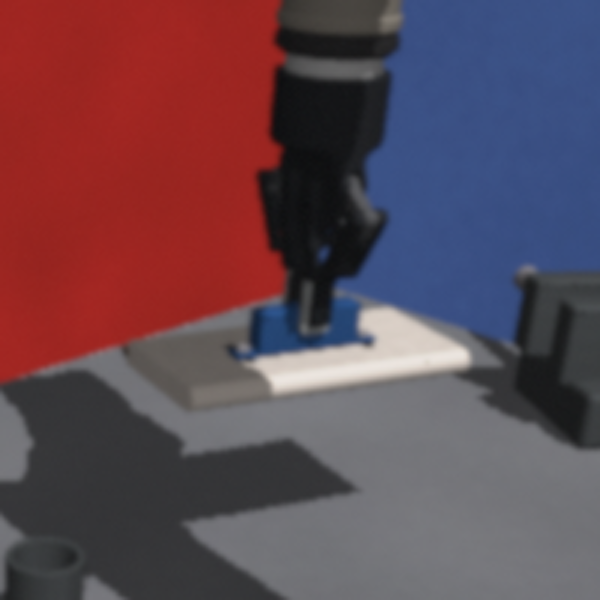

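Call:
{"fn": "jog_arm", "kwargs": {"motion": [{"gripper": 10,"tx": -8,"ty": 0,"tz": 16,"ax": 0,"ay": 0,"az": 0},{"gripper": 10,"tx": -16,"ty": 0,"tz": 32,"ax": 0,"ay": 0,"az": 0},{"gripper": 10,"tx": -20,"ty": 0,"tz": 40,"ax": 0,"ay": 0,"az": 0},{"gripper": 10,"tx": -20,"ty": 0,"tz": 40,"ax": 0,"ay": 0,"az": 0},{"gripper": 10,"tx": -20,"ty": 0,"tz": 40,"ax": 0,"ay": 0,"az": 0},{"gripper": 10,"tx": -20,"ty": 0,"tz": 40,"ax": 0,"ay": 0,"az": 0},{"gripper": 10,"tx": -20,"ty": 0,"tz": 40,"ax": 0,"ay": 0,"az": 0},{"gripper": 10,"tx": -20,"ty": 0,"tz": 40,"ax": 0,"ay": 0,"az": 0},{"gripper": 10,"tx": -20,"ty": 0,"tz": 40,"ax": 0,"ay": 0,"az": 0},{"gripper": 10,"tx": -20,"ty": 0,"tz": 40,"ax": 0,"ay": 0,"az": 0},{"gripper": 10,"tx": -20,"ty": 0,"tz": 40,"ax": 0,"ay": 0,"az": 0},{"gripper": 10,"tx": -20,"ty": 0,"tz": 40,"ax": 0,"ay": 0,"az": 0}]}}

```text
clock: 9.7
tcp_pos: [0.5278, 0.2499, 0.1509]
orientation: [-1.554, 0.273, -0.271]
contact_force: [0.8, -0.1, -4.3]
grip_width: 0.015
```

Call:
{"fn": "jog_arm", "kwargs": {"motion": [{"gripper": 10,"tx": 0,"ty": 0,"tz": 0,"ax": 0,"ay": -0.04,"az": 0},{"gripper": 10,"tx": 0,"ty": 0,"tz": 0,"ax": 0,"ay": -0.06,"az": 0},{"gripper": 10,"tx": 0,"ty": 0,"tz": 0,"ax": 0,"ay": -0.06,"az": 0},{"gripper": 10,"tx": 0,"ty": 0,"tz": 0,"ax": 0,"ay": -0.06,"az": 0},{"gripper": 10,"tx": 0,"ty": 0,"tz": 0,"ax": 0,"ay": -0.02,"az": 0.03},{"gripper": 10,"tx": 0,"ty": 0,"tz": 0,"ax": 0,"ay": 0,"az": 0.06},{"gripper": 10,"tx": 0,"ty": 0,"tz": 0,"ax": 0,"ay": 0,"az": 0.08},{"gripper": 10,"tx": 0,"ty": 0,"tz": 0,"ax": 0,"ay": 0,"az": 0.08},{"gripper": 10,"tx": 0,"ty": 0,"tz": 0,"ax": 0,"ay": 0,"az": 0.07},{"gripper": 10,"tx": 0,"ty": 0,"tz": 0,"ax": 0,"ay": 0,"az": 0.03},{"gripper": 10,"tx": 0,"ty": 0,"tz": 0,"ax": 0,"ay": 0,"az": 0},{"gripper": 10,"tx": 0,"ty": 0,"tz": 0,"ax": 0,"ay": 0,"az": 0}]}}

```text
clock: 10.9
tcp_pos: [0.5287, 0.2481, 0.151]
orientation: [-1.533, 0.356, 0.191]
contact_force: [-1.0, -0.1, -3.9]
grip_width: 0.0148
```

```bash
python3 snap.py side s9; python3 snap.py wrist w9; python3 snap.py scene c9; python3 - <<'E'
from bench import get_obs
from scipy.spatial.transform import Rotation as R
print(R.from_rotvec(get_obs()["orientation"]).as_matrix().round(4))
E
```

```text
10.9 [0.5287 0.2481 0.151 ] [-1.5333  0.3564  0.1913] [-1.03 -0.08 -3.94] 0.014798098306685645
10.95 [0.5286 0.2482 0.1514] [-1.5331  0.3558  0.1914] [ 0.14  0.26 -2.81] 0.014788238700825613
11.0 [0.5287 0.2482 0.1517] [-1.533   0.3554  0.1913] [-0.14 -0.04 -3.94] 0.01512288090894254
[[ 9.343e-01 -3.405e-01  1.058e-01]
 [-9.930e-02  3.670e-02  9.944e-01]
 [-3.425e-01 -9.395e-01  5.000e-04]]
```

View pics/s9.png

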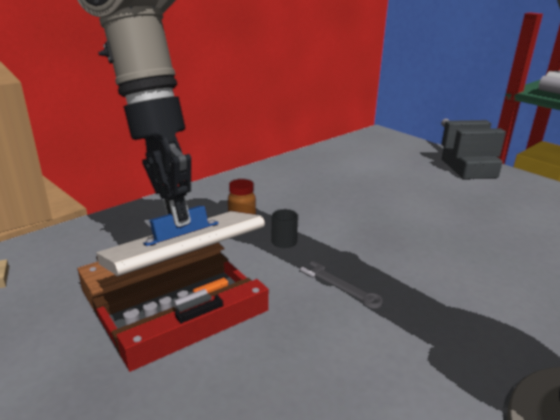

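View pics/w9.png

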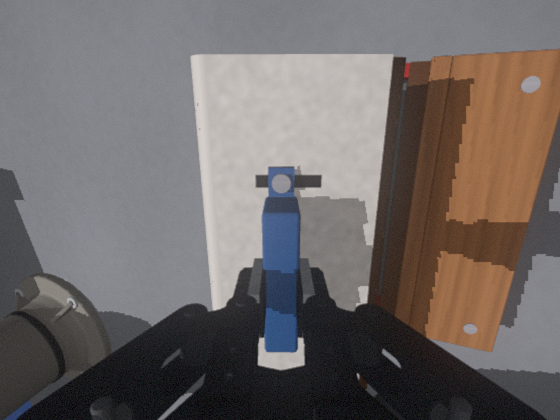

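View pics/c9.png

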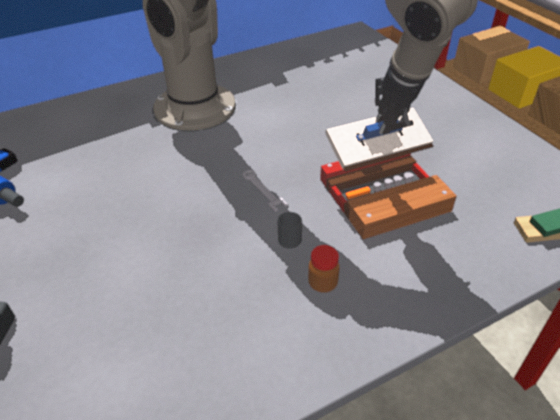

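Call:
{"fn": "jog_arm", "kwargs": {"motion": [{"gripper": 10,"tx": 2,"ty": 5.5,"tz": 1,"ax": 0,"ay": 0,"az": 0},{"gripper": 10,"tx": 3,"ty": 8.2,"tz": 1.5,"ax": 0,"ay": 0,"az": 0},{"gripper": 10,"tx": 4,"ty": 11,"tz": 1.5,"ax": 0,"ay": 0,"az": 0},{"gripper": 10,"tx": 4,"ty": 11,"tz": 1.5,"ax": 0,"ay": 0,"az": 0},{"gripper": 10,"tx": 3,"ty": 8.2,"tz": 1,"ax": 0,"ay": 0,"az": 0},{"gripper": 10,"tx": 1,"ty": 3,"tz": 0,"ax": 0,"ay": 0,"az": 0},{"gripper": 10,"tx": 0,"ty": 0,"tz": 0,"ax": 0,"ay": 0,"az": 0},{"gripper": 10,"tx": 0,"ty": 0,"tz": 0,"ax": 0,"ay": 0,"az": 0}]}}

```text
clock: 11.85
tcp_pos: [0.5302, 0.2542, 0.102]
orientation: [-1.533, 0.356, 0.19]
contact_force: [0.4, 0.6, -3.5]
grip_width: 0.0152
```

```bash
python3 snap.py wrist w10;python3 snap.py scene c10;  python3 -c "
import cv2
im=cv2.imread('pics/w10.png')[30:330,350:560]
cv2.imwrite('pics/w10z.png',cv2.resize(im,None,fx=2,fy=2,interpolation=cv2.INTER_CUBIC))
im=cv2.imread('pics/c10.png')[100:240,310:470]
cv2.imwrite('pics/c10z.png',cv2.resize(im,None,fx=4,fy=4,interpolation=cv2.INTER_CUBIC))"
```

```text
11.85 [0.5302 0.2542 0.102 ] [-1.5326  0.3563  0.1904] [ 0.38  0.62 -3.5 ] 0.015185002355083878
11.9 [0.5304 0.2542 0.1022] [-1.5324  0.356   0.1899] [ 0.19  0.38 -3.54] 0.014866254902338593
```

View pics/w10z.png

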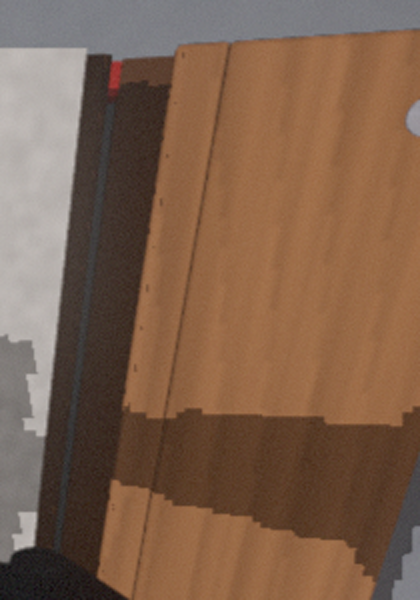

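View pics/c10z.png

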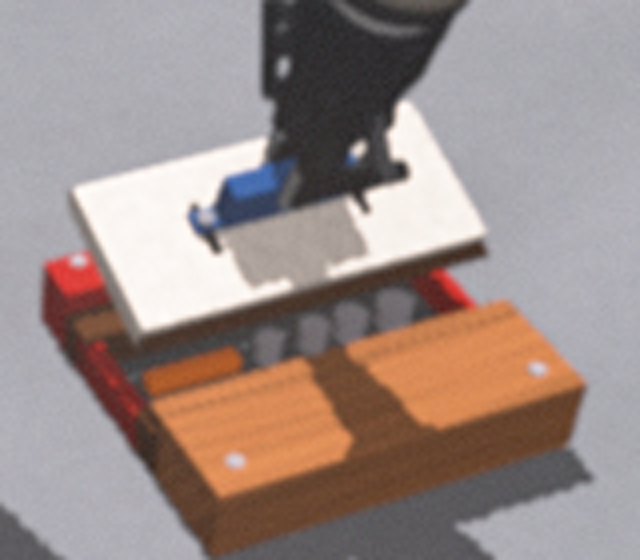

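```bash
cat > meas.py <<'E'
from fit import *
import pickle,sys
from scipy.spatial.transform import Rotation as R
def meas(tag,pts,b=4.5,org=(.602,.246)):
    ob,c=pickle.load(open(f"pics/{tag}.pkl","rb"))
    M=np.linalg.inv(T(*org,3.0346)); f=lambda p:((M[:3,:3]@p+M[:3,3])*1000).round(1)
    Rt=R.from_rotvec(ob["orientation"]).as_matrix()
    # board axes in world
    B=np.column_stack([-Rt[:,0],-Rt[:,2],-Rt[:,1]])
    o=ob["tcp_pos"]-B@np.array([b,-.7,21.8])/1000
    print("tcp deck",f(ob["tcp_pos"]))
    for q in [(-60,0,8),(-60,-110,8),(-50,-110,18),(50,0,9)]: 
        P=o+B@np.array(q)/1000; print("model",q,f(P),"px",proj(c,P).round(1))
    for n,uv,z in pts: print(n,f(ray(c,uv,z/1000)))
E
python3 - <<'E'
from meas import *
meas("w10",[("tonguecorner",(405.2,57.3),67),("shouldercorner",(393,53.5),80),("lipcorner",(438.8,52.3),48),("lip mid",(350+115/2,30+455/2),48)])
E
```

```text
tcp deck [ 72.2  -0.5 102. ]
model (-60, 0, 8) [16.4  0.2 67. ] px [383.5 253.5]
model (-60, -110, 8) [  16.3 -109.8   67. ] px [407.2  58.7]
model (-50, -110, 18) [  22.3 -109.8   79.8] px [394.9  54.7]
model (50, 0, 9) [119.4   0.2 105.6] px [208.7 254.2]
tonguecorner [  17.4 -110.5   67. ]
shouldercorner [  23.2 -110.3   80. ]
lipcorner [   0.3 -115.    48. ]
lip mid [ 0.5  9.2 48. ]
```

Call:
{"fn": "jog_arm", "kwargs": {"motion": [{"gripper": 10,"tx": 1.4,"ty": 3.7,"tz": 0,"ax": 0,"ay": 0,"az": 0},{"gripper": 10,"tx": 2,"ty": 5,"tz": 0,"ax": 0,"ay": 0,"az": 0},{"gripper": 10,"tx": 2,"ty": 6,"tz": 0,"ax": 0,"ay": 0,"az": 0},{"gripper": 10,"tx": 2,"ty": 6,"tz": 0,"ax": 0,"ay": 0,"az": 0},{"gripper": 10,"tx": 2,"ty": 5,"tz": 0,"ax": 0,"ay": 0,"az": 0},{"gripper": 10,"tx": 1,"ty": 3,"tz": 0,"ax": 0,"ay": 0,"az": 0},{"gripper": 10,"tx": 0,"ty": 0,"tz": 0,"ax": 0,"ay": 0,"az": 0},{"gripper": 10,"tx": 0,"ty": 0,"tz": 0,"ax": 0,"ay": 0,"az": 0}]}}

```text
clock: 12.75
tcp_pos: [0.53, 0.2543, 0.0713]
orientation: [-1.533, 0.356, 0.191]
contact_force: [0.1, 0.3, -3.5]
grip_width: 0.0151
```

```bash
python3 snap.py wrist w11; python3 -c "
from meas import *
meas('w11',[])
import cv2
im=cv2.imread('pics/w11.png')[30:330,350:560]
cv2.imwrite('pics/w11z.png',cv2.resize(im,None,fx=2,fy=2,interpolation=cv2.INTER_CUBIC))"
```

```text
12.75 [0.53   0.2543 0.0713] [-1.5327  0.3564  0.1907] [ 0.07  0.28 -3.48] 0.015074999635826616
tcp deck [72.5 -0.5 71.3]
model (-60, 0, 8) [16.6  0.2 36.3] px [383.5 253.5]
model (-60, -110, 8) [  16.6 -109.8   36.3] px [407.3  58.6]
model (-50, -110, 18) [  22.6 -109.8   49.1] px [395.   54.7]
model (50, 0, 9) [119.6   0.2  74.9] px [208.7 254.2]
```

View pics/w11z.png

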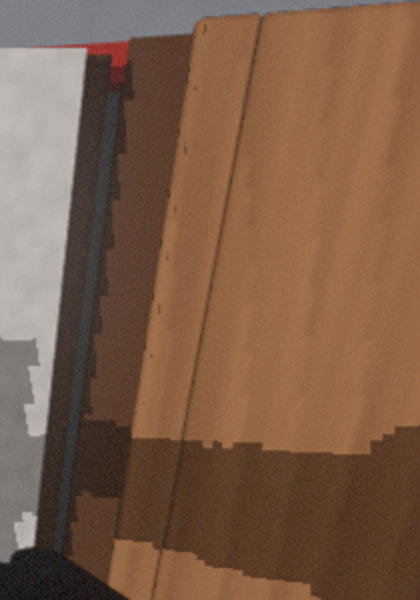

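Call:
{"fn": "jog_arm", "kwargs": {"motion": [{"gripper": 10,"tx": 2,"ty": -0.7,"tz": 0,"ax": 0,"ay": 0,"az": 0},{"gripper": 10,"tx": 3,"ty": -1.1,"tz": 0,"ax": 0,"ay": 0,"az": 0},{"gripper": 10,"tx": 3,"ty": -1.1,"tz": 0,"ax": 0,"ay": 0,"az": 0},{"gripper": 10,"tx": 3,"ty": -1.1,"tz": 0,"ax": 0,"ay": 0,"az": 0},{"gripper": 10,"tx": 3,"ty": -1.1,"tz": 0,"ax": 0,"ay": 0,"az": 0},{"gripper": 10,"tx": 2,"ty": -0.7,"tz": 0,"ax": 0,"ay": 0,"az": 0},{"gripper": 10,"tx": 1,"ty": -0.4,"tz": 0,"ax": 0,"ay": 0,"az": 0},{"gripper": 10,"tx": 0,"ty": 0,"tz": 0,"ax": 0,"ay": 0,"az": 0}]}}

```text
clock: 13.6
tcp_pos: [0.548, 0.2523, 0.0712]
orientation: [-1.533, 0.357, 0.191]
contact_force: [-0.3, 0.4, -3.7]
grip_width: 0.0152
```

```bash
python3 snap.py wrist w12;python3 snap.py side s12; python3 -c "
from meas import *
meas('w12',[])
import cv2
im=cv2.imread('pics/w12.png')[30:330,350:560]
cv2.imwrite('pics/w12z.png',cv2.resize(im,None,fx=2,fy=2,interpolation=cv2.INTER_CUBIC))
im=cv2.imread('pics/s12.png')[180:380,60:290]
cv2.imwrite('pics/s12z.png',cv2.resize(im,None,fx=3,fy=3,interpolation=cv2.INTER_CUBIC))"
```

```text
13.6 [0.548  0.2523 0.0712] [-1.5328  0.3565  0.1907] [-0.29  0.41 -3.68] 0.015166321023628365
13.65 [0.5478 0.2523 0.0712] [-1.5327  0.3566  0.1909] [ 1.15 -0.13 -3.67] 0.01522187351879026
tcp deck [54.4 -0.5 71.2]
model (-60, 0, 8) [-1.5  0.2 36.2] px [383.5 253.5]
model (-60, -110, 8) [  -1.5 -109.8   36.2] px [407.2  58.6]
model (-50, -110, 18) [   4.5 -109.8   49. ] px [394.9  54.7]
model (50, 0, 9) [101.5   0.2  74.8] px [208.7 254.2]
```

View pics/w12z.png

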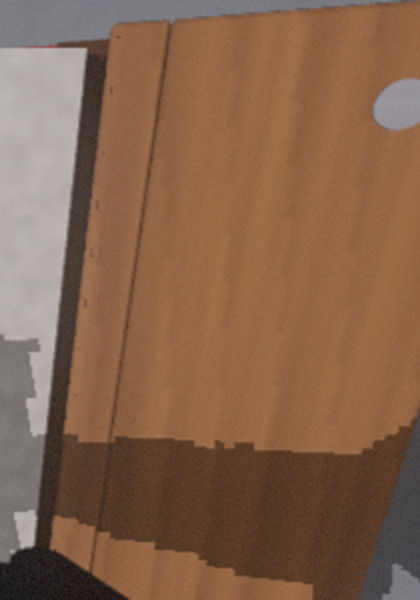

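View pics/s12z.png

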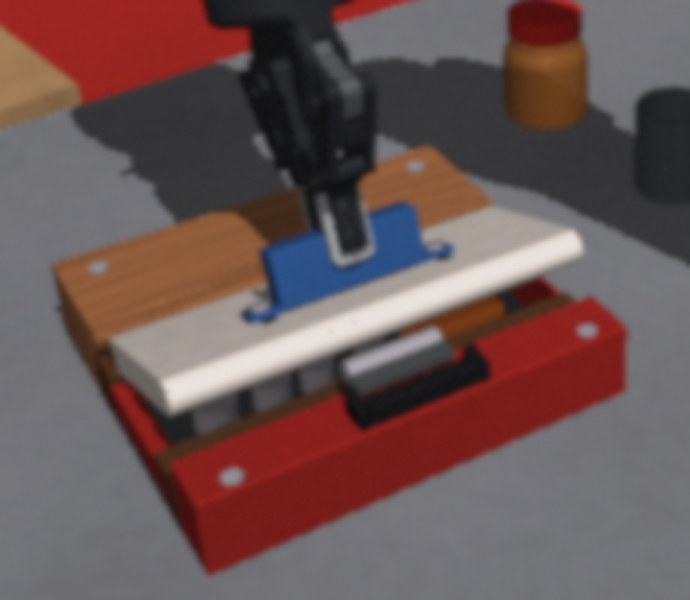

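Call:
{"fn": "jog_arm", "kwargs": {"motion": [{"gripper": 10,"tx": 0.9,"ty": -0.3,"tz": 0,"ax": 0,"ay": 0,"az": 0},{"gripper": 10,"tx": 0.9,"ty": -0.3,"tz": 0,"ax": 0,"ay": 0,"az": 0},{"gripper": 10,"tx": 0,"ty": 0,"tz": 0,"ax": 0,"ay": 0,"az": 0}]}}

```text
clock: 14.0
tcp_pos: [0.55, 0.252, 0.0713]
orientation: [-1.533, 0.356, 0.19]
contact_force: [0.4, -0.0, -3.3]
grip_width: 0.015
```

Call:
{"fn": "jog_arm", "kwargs": {"motion": [{"gripper": 10,"tx": 0.9,"ty": -0.3,"tz": 0,"ax": 0,"ay": 0,"az": 0},{"gripper": 10,"tx": 0,"ty": 0,"tz": 0,"ax": 0,"ay": 0,"az": 0}]}}

```text
clock: 14.2
tcp_pos: [0.5509, 0.252, 0.0712]
orientation: [-1.533, 0.356, 0.191]
contact_force: [-0.0, -0.0, -3.3]
grip_width: 0.0147
```

Call:
{"fn": "jog_arm", "kwargs": {"motion": [{"gripper": 10,"tx": 0.9,"ty": -0.3,"tz": 0,"ax": 0,"ay": 0,"az": 0},{"gripper": 10,"tx": 0,"ty": 0,"tz": 0,"ax": 0,"ay": 0,"az": 0}]}}

```text
clock: 14.4
tcp_pos: [0.5518, 0.2518, 0.0712]
orientation: [-1.533, 0.356, 0.191]
contact_force: [0.0, -0.6, -3.7]
grip_width: 0.015
```

Call:
{"fn": "jog_arm", "kwargs": {"motion": [{"gripper": 10,"tx": 0.9,"ty": -0.3,"tz": 0,"ax": 0,"ay": 0,"az": 0},{"gripper": 10,"tx": 0,"ty": 0,"tz": 0,"ax": 0,"ay": 0,"az": 0}]}}

```text
clock: 14.6
tcp_pos: [0.5527, 0.2518, 0.0712]
orientation: [-1.533, 0.356, 0.191]
contact_force: [0.1, -0.0, -4.0]
grip_width: 0.0151
```

Call:
{"fn": "jog_arm", "kwargs": {"motion": [{"gripper": 10,"tx": 0.5,"ty": -0.2,"tz": 0,"ax": 0,"ay": 0,"az": 0},{"gripper": 10,"tx": 0,"ty": 0,"tz": 0,"ax": 0,"ay": 0,"az": 0}]}}

```text
clock: 14.8
tcp_pos: [0.5532, 0.2517, 0.0712]
orientation: [-1.533, 0.356, 0.191]
contact_force: [-0.7, 0.1, -4.4]
grip_width: 0.0151
```

```bash
python3 snap.py wrist w13; python3 -c "
from meas import *
meas('w13',[])
import cv2
im=cv2.imread('pics/w13.png')[30:330,350:560]
cv2.imwrite('pics/w13z.png',cv2.resize(im,None,fx=2,fy=2,interpolation=cv2.INTER_CUBIC))"
```

```text
14.8 [0.5532 0.2517 0.0712] [-1.5327  0.3565  0.1907] [-0.69  0.09 -4.37] 0.015073985013104666
tcp deck [49.1 -0.5 71.2]
model (-60, 0, 8) [-6.7  0.2 36.1] px [383.6 253.5]
model (-60, -110, 8) [  -6.7 -109.8   36.1] px [407.3  58.7]
model (-50, -110, 18) [  -0.8 -109.8   49. ] px [395.   54.7]
model (50, 0, 9) [96.3  0.2 74.7] px [208.7 254.2]
```

View pics/w13z.png

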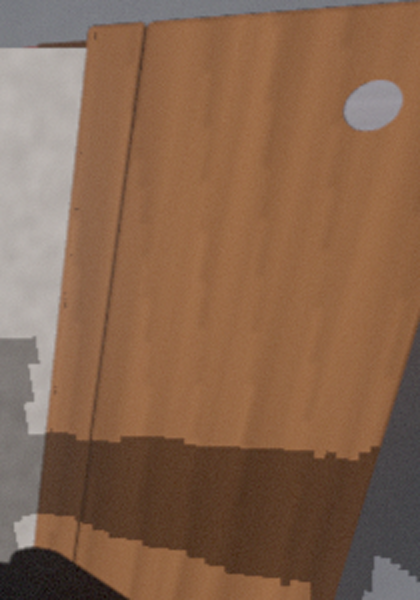

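Call:
{"fn": "jog_arm", "kwargs": {"motion": [{"gripper": 10,"tx": -0.2,"ty": 2.5,"tz": 0,"ax": 0,"ay": 0,"az": -0.0436},{"gripper": 10,"tx": 0,"ty": 0,"tz": 0,"ax": 0,"ay": 0,"az": 0},{"gripper": 10,"tx": -0.3,"ty": 2.5,"tz": 0,"ax": 0,"ay": 0,"az": -0.0436},{"gripper": 10,"tx": 0,"ty": 0,"tz": 0,"ax": 0,"ay": 0,"az": 0},{"gripper": 10,"tx": 0,"ty": 0,"tz": 0,"ax": 0,"ay": 0,"az": 0}]}}

```text
clock: 15.35
tcp_pos: [0.5512, 0.2519, 0.0669]
orientation: [-1.545, 0.289, 0.123]
contact_force: [-0.2, -0.7, -4.4]
grip_width: 0.0153
```

Call:
{"fn": "jog_arm", "kwargs": {"motion": [{"gripper": 10,"tx": -0.1,"ty": 2.5,"tz": 0,"ax": 0,"ay": 0,"az": -0.0436},{"gripper": 10,"tx": 0,"ty": 0,"tz": 0,"ax": 0,"ay": 0,"az": 0},{"gripper": 10,"tx": 0,"ty": 0,"tz": 0,"ax": 0,"ay": 0,"az": 0}]}}

```text
clock: 15.65
tcp_pos: [0.5509, 0.2519, 0.065]
orientation: [-1.55, 0.256, 0.088]
contact_force: [-2.2, -0.9, 3.6]
grip_width: 0.015
```

```bash
python3 snap.py wrist w14;python3 snap.py side s14; python3 -c "
from meas import *
meas('w14',[])
import cv2
im=cv2.imread('pics/w14.png')[30:330,350:560]
cv2.imwrite('pics/w14z.png',cv2.resize(im,None,fx=2,fy=2,interpolation=cv2.INTER_CUBIC))
im=cv2.imread('pics/s14.png')[180:380,60:290]
cv2.imwrite('pics/s14z.png',cv2.resize(im,None,fx=3,fy=3,interpolation=cv2.INTER_CUBIC))"
```

```text
15.65 [0.5509 0.2519 0.065 ] [-1.5498  0.2561  0.0882] [-2.24 -0.86  3.62] 0.01500671576801363
15.7 [0.551 0.252 0.065] [-1.5499  0.2561  0.0882] [-1.15 -0.9   4.78] 0.015350301450585177
tcp deck [51.4 -0.5 65. ]
model (-60, 0, 8) [-8.5  0.3 37.5] px [383.6 253.5]
model (-60, -110, 8) [  -8.6 -109.7   37.5] px [407.3  58.7]
model (-50, -110, 18) [  -1.  -109.7   49.5] px [395.   54.7]
model (50, 0, 9) [98.6  0.2 62.4] px [208.8 254.2]
```

View pics/w14z.png

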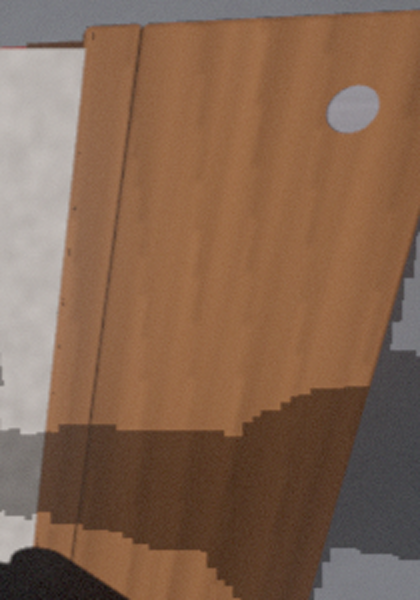

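View pics/s14z.png

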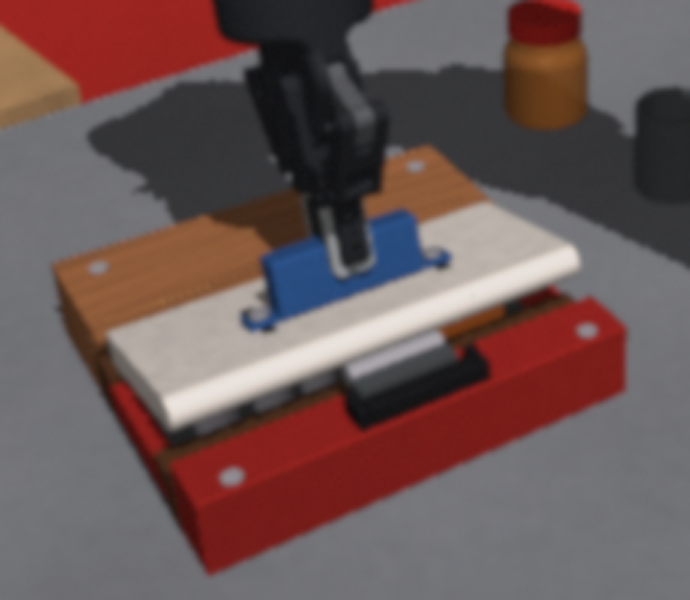

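```bash
python3 - <<'E'
from bench import get_obs
import pickle
for t in ["w5","w10","w11","w12","w13","w14","s14"]:
    o=pickle.load(open(f"pics/{t}.pkl","rb"))[0]; print(t,o["contact_force"].round(1),o["moment"].round(2))
E
```

```text
w5 [-2.   2.1  5.4] [ 0.19  0.49 -0.01]
w10 [ 0.4  0.6 -3.5] [-0.04 -0.69  0.  ]
w11 [ 0.1  0.3 -3.5] [-0.05 -0.64 -0.02]
w12 [-0.3  0.4 -3.7] [-0.08 -0.66 -0.01]
w13 [-0.7  0.1 -4.4] [-0.11 -0.67  0.04]
w14 [-2.2 -0.9  3.6] [-0.14  0.36  0.04]
s14 [-1.1 -0.9  4.8] [-0.2   0.43  0.05]
```

```bash
python3 - <<'E'
import pickle
for t in ["w3","w4","s7","s8","s9","c9"]:
    o=pickle.load(open(f"pics/{t}.pkl","rb"))[0]; print(t,o["contact_force"].round(1),o["moment"].round(2), o["tau"].round(2))
E
```

```text
w3 [-0.6  0.5 -0. ] [-0.01  0.02  0.  ] [ 4.000e-02 -5.637e+01  4.290e+00 -2.705e+01  2.000e-02  0.000e+00
  1.000e-02]
w4 [ 0.3 -0.2  0.1] [ 0.01 -0.03 -0.  ] [-1.300e-01 -5.906e+01  4.330e+00 -2.148e+01  0.000e+00  1.000e-02
 -0.000e+00]
s7 [-0.8  0.3  1.9] [0.13 0.25 0.04] [ 3.000e-02 -6.062e+01  4.550e+00 -2.030e+01 -3.000e-02 -3.100e-01
 -4.000e-02]
s8 [ 0.6  0.7 -4.7] [-0.02  0.05  0.02] [ 5.000e-02 -6.001e+01  4.440e+00 -2.725e+01  2.000e-02 -4.000e-02
 -0.000e+00]
s9 [-1.  -0.1 -3.9] [-0.12 -0.59  0.04] [ 5.900e-01 -6.363e+01  8.000e-01 -2.580e+01 -7.700e-01  1.660e+00
  1.000e-02]
c9 [-0.1 -0.  -3.9] [-0.05 -0.67 -0.03] [ 2.700e-01 -6.381e+01  6.200e-01 -2.563e+01 -7.800e-01  1.630e+00
 -1.000e-02]
```

Call:
{"fn": "jog_arm", "kwargs": {"motion": [{"gripper": 10,"tx": -0.3,"ty": 2.5,"tz": 0,"ax": 0,"ay": 0,"az": -0.0436},{"gripper": 10,"tx": 0,"ty": 0,"tz": 0,"ax": 0,"ay": 0,"az": 0},{"gripper": 10,"tx": 0,"ty": 0,"tz": 0,"ax": 0,"ay": 0,"az": 0}]}}

```text
clock: 16.05
tcp_pos: [0.5501, 0.2521, 0.0621]
orientation: [-1.555, 0.222, 0.054]
contact_force: [0.8, -0.7, 1.7]
grip_width: 0.0152
```

```bash
cat > st.py <<'E'
from meas import *
from bench import get_obs
o=get_obs(); Rt=R.from_rotvec(o["orientation"]).as_matrix()
th=np.arctan2(-Rt[2,0],-Rt[2,1]); M=np.linalg.inv(T(.602,.246,3.0346))
B=np.column_stack([-Rt[:,0],-Rt[:,2],-Rt[:,1]]); b=o["tcp_pos"]-B@np.array([4.5,-.7,21.8])/1000
f=lambda p:((M[:3,:3]@p+M[:3,3])*1000).round(1)
F=M[:3,:3]@o["contact_force"]
print("t",o["clock"],"tilt",np.degrees(th).round(1),"yawerr",round(float(np.arctan2(Rt[1,0],Rt[0,0])+.107),3),"tcp",f(o["tcp_pos"]),"tip",f(b+B@np.array([-.06,0,.008])),"org",f(b),"Fdeck",F.round(1),"My",o["moment"].round(2)[1],"dMy",(o["moment"][1]+1.9*np.sin(th)).round(2))
E
python3 st.py
```

```text
t 16.05 tilt 10.1 yawerr -0.0 tcp [52.3 -0.5 62.1] tip [-8.8  0.2 37.2] org [51.7  0.2 39.8] Fdeck [-0.9  0.6  1.7] My -0.12 dMy 0.21
```

Call:
{"fn": "jog_arm", "kwargs": {"motion": [{"gripper": 10,"tx": -0.1,"ty": 1.3,"tz": 0,"ax": 0,"ay": 0,"az": -0.0218},{"gripper": 10,"tx": -0.1,"ty": 1.3,"tz": 0,"ax": 0,"ay": 0,"az": -0.0218},{"gripper": 10,"tx": 0,"ty": 0,"tz": 0,"ax": 0,"ay": 0,"az": 0},{"gripper": 10,"tx": 0,"ty": 0,"tz": 0,"ax": 0,"ay": 0,"az": 0}]}}

```text
clock: 16.45
tcp_pos: [0.5493, 0.2522, 0.0591]
orientation: [-1.559, 0.186, 0.019]
contact_force: [2.1, -0.4, -2.1]
grip_width: 0.0147
```

```bash
python3 st.py; python3 snap.py side s15 | head -0;python3 -c "
import cv2
im=cv2.imread('pics/s15.png')[180:380,60:290]
cv2.imwrite('pics/s15z.png',cv2.resize(im,None,fx=3,fy=3,interpolation=cv2.INTER_CUBIC))"
```

```text
t 16.45 tilt 7.5 yawerr -0.0 tcp [53.  -0.5 59.1] tip [-9.1  0.2 37. ] org [51.4  0.2 36.9] Fdeck [-2.1  0.2 -2.1] My -0.86 dMy -0.62Exception ignored on flushing sys.stdout:
BrokenPipeError: [Errno 32] Broken pipe
```

View pics/s15z.png

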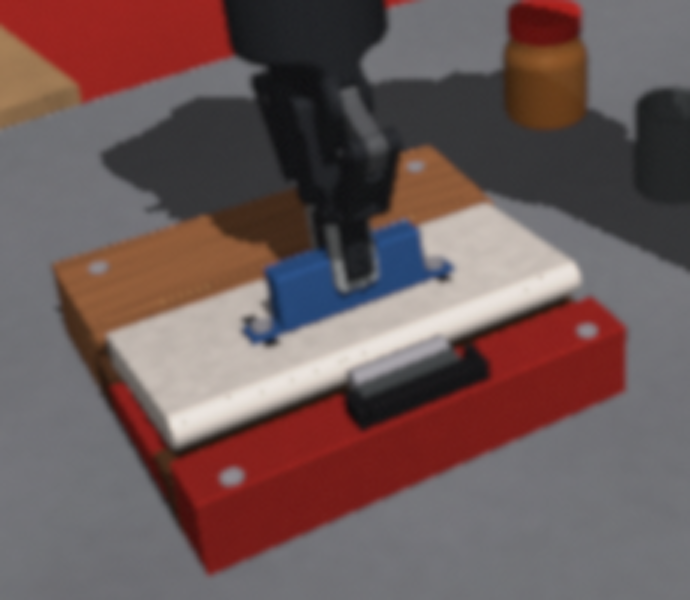

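Call:
{"fn": "jog_arm", "kwargs": {"motion": [{"gripper": 10,"tx": -0.1,"ty": 1.25,"tz": 0,"ax": 0,"ay": 0,"az": -0.0218},{"gripper": 10,"tx": -0.1,"ty": 1.25,"tz": 0,"ax": 0,"ay": 0,"az": -0.0218},{"gripper": 10,"tx": 0,"ty": 0,"tz": 0,"ax": 0,"ay": 0,"az": 0},{"gripper": 10,"tx": 0,"ty": 0,"tz": 0,"ax": 0,"ay": 0,"az": 0}]}}

```text
clock: 16.9
tcp_pos: [0.5488, 0.2521, 0.0566]
orientation: [-1.563, 0.152, -0.016]
contact_force: [4.5, -0.4, -6.4]
grip_width: 0.0152
```

```bash
python3 st.py
```

```text
t 16.9 tilt 5.0 yawerr -0.0 tcp [53.5 -0.4 56.6] tip [-9.5  0.3 37.2] org [51.   0.3 34.5] Fdeck [-4.5 -0.1 -6.4] My -1.53 dMy -1.37
```

Call:
{"fn": "jog_arm", "kwargs": {"motion": [{"gripper": 10,"tx": -0.1,"ty": 1.2,"tz": 0,"ax": 0,"ay": 0,"az": -0.0218},{"gripper": 10,"tx": -0.1,"ty": 1.2,"tz": 0,"ax": 0,"ay": 0,"az": -0.0218},{"gripper": 10,"tx": 0,"ty": 0,"tz": 0,"ax": 0,"ay": 0,"az": 0},{"gripper": 10,"tx": 0,"ty": 0,"tz": 0,"ax": 0,"ay": 0,"az": 0}]}}

```text
clock: 17.3
tcp_pos: [0.5484, 0.2521, 0.0542]
orientation: [-1.566, 0.117, -0.051]
contact_force: [6.1, 0.3, -9.3]
grip_width: 0.0154
```

```bash
python3 st.py
```

```text
t 17.3 tilt 2.4 yawerr 0.0 tcp [54.  -0.3 54.2] tip [-9.9  0.3 37.6] org [50.4  0.4 32.2] Fdeck [-6.  -1.  -9.3] My -1.8 dMy -1.72
```

Call:
{"fn": "jog_arm", "kwargs": {"motion": [{"gripper": 10,"tx": 0,"ty": 1.2,"tz": 0,"ax": 0,"ay": 0,"az": -0.021},{"gripper": 10,"tx": 0,"ty": 1.2,"tz": 0,"ax": 0,"ay": 0,"az": -0.021},{"gripper": 10,"tx": 0,"ty": 0,"tz": 0,"ax": 0,"ay": 0,"az": 0},{"gripper": 10,"tx": 0,"ty": 0,"tz": 0,"ax": 0,"ay": 0,"az": 0}]}}

```text
clock: 17.7
tcp_pos: [0.5479, 0.2522, 0.0522]
orientation: [-1.569, 0.085, -0.083]
contact_force: [5.1, -0.4, -5.9]
grip_width: 0.0151
```

```bash
python3 st.py;  python3 snap.py side s16; python3 snap.py wrist w16;python3 -c "
import cv2
im=cv2.imread('pics/s16.png')[180:380,60:290]
cv2.imwrite('pics/s16z.png',cv2.resize(im,None,fx=3,fy=3,interpolation=cv2.INTER_CUBIC))
im=cv2.imread('pics/w16.png')
cv2.imwrite('pics/w16z.png',cv2.resize(im,None,fx=1.4,fy=1.4,interpolation=cv2.INTER_CUBIC))"
```

```text
t 17.7 tilt 0.1 yawerr 0.0 tcp [54.4 -0.4 52.2] tip [-10.    0.3  38.3] org [50.   0.3 30.4] Fdeck [-5.1 -0.1 -5.9] My -1.28 dMy -1.28
17.7 [0.5479 0.2522 0.0522] [-1.5689  0.0845 -0.0831] [ 5.06 -0.43 -5.85] 0.0151409604760871
17.75 [0.5479 0.2522 0.0522] [-1.5689  0.0847 -0.0831] [ 4.9  -0.22 -6.43] 0.015072825225669767
```

View pics/s16z.png

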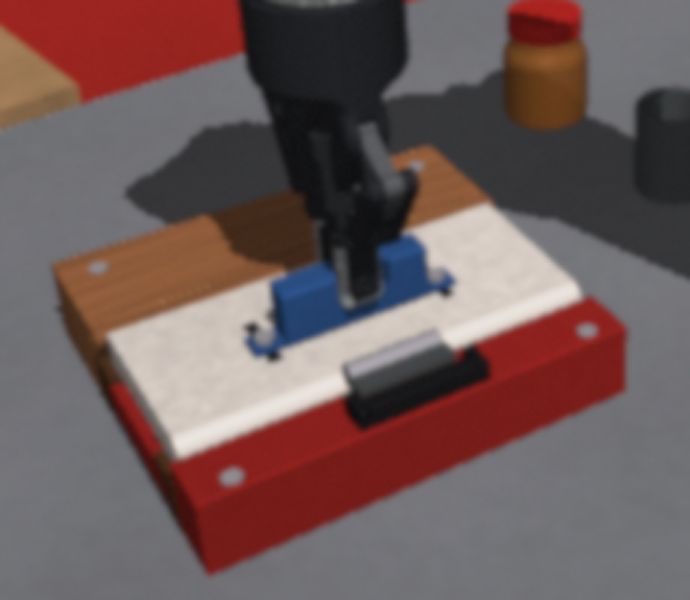

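View pics/w16z.png

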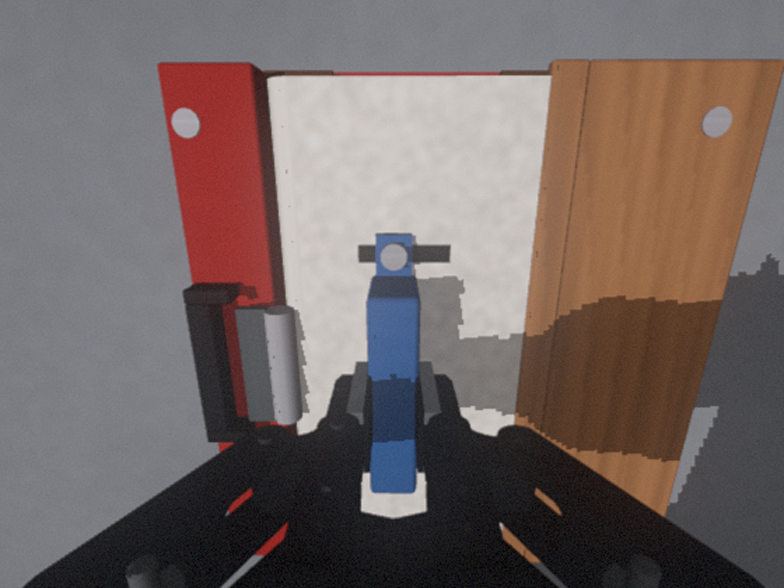

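Call:
{"fn": "jog_arm", "kwargs": {"motion": [{"gripper": 10,"tx": 0.5,"ty": 0.5,"tz": 0,"ax": 0,"ay": 0,"az": 0},{"gripper": 10,"tx": 0.5,"ty": 0.3,"tz": 0,"ax": 0,"ay": 0,"az": 0},{"gripper": 10,"tx": 0,"ty": 0,"tz": 0,"ax": 0,"ay": 0,"az": 0},{"gripper": 10,"tx": 0,"ty": 0,"tz": 0,"ax": 0,"ay": 0,"az": 0}]}}

```text
clock: 18.2
tcp_pos: [0.5481, 0.2522, 0.0519]
orientation: [-1.569, 0.087, -0.081]
contact_force: [-1.2, -1.7, 5.5]
grip_width: 0.015
```

```bash
python3 st.py
```

```text
t 18.2 tilt 0.2 yawerr 0.0 tcp [54.2 -0.4 51.9] tip [-10.2   0.3  37.9] org [49.8  0.3 30.1] Fdeck [1.  1.8 5.5] My 0.11 dMy 0.11
```

Call:
{"fn": "jog_arm", "kwargs": {"motion": [{"gripper": 18,"tx": 0,"ty": 0,"tz": 0,"ax": 0,"ay": 0,"az": 0},{"gripper": 24,"tx": 0,"ty": 0,"tz": 0,"ax": 0,"ay": 0,"az": 0},{"gripper": 30,"tx": 0,"ty": 0,"tz": 0,"ax": 0,"ay": 0,"az": 0},{"gripper": 30,"tx": 0,"ty": 0,"tz": 0,"ax": 0,"ay": 0,"az": 0},{"gripper": 30,"tx": 0,"ty": 0,"tz": 0,"ax": 0,"ay": 0,"az": 0}]}}

```text
clock: 18.7
tcp_pos: [0.5486, 0.2523, 0.0511]
orientation: [-1.569, 0.086, -0.081]
contact_force: [0.1, 0.4, 0.1]
grip_width: 0.0301
```

```bash
python3 st.py; python3 snap.py wrist w17;python3 -c "
import cv2
im=cv2.imread('pics/w17.png')
cv2.imwrite('pics/w17z.png',cv2.resize(im,None,fx=1.4,fy=1.4,interpolation=cv2.INTER_CUBIC))"
```

```text
t 18.7 tilt 0.2 yawerr 0.0 tcp [53.7 -0.6 51.1] tip [-10.7   0.1  37.1] org [49.3  0.1 29.3] Fdeck [-0.1 -0.4  0.1] My 0.01 dMy 0.01
18.7 [0.5486 0.2523 0.0511] [-1.5687  0.0864 -0.0813] [0.09 0.35 0.1 ] 0.030085036195159967
```

View pics/w17z.png

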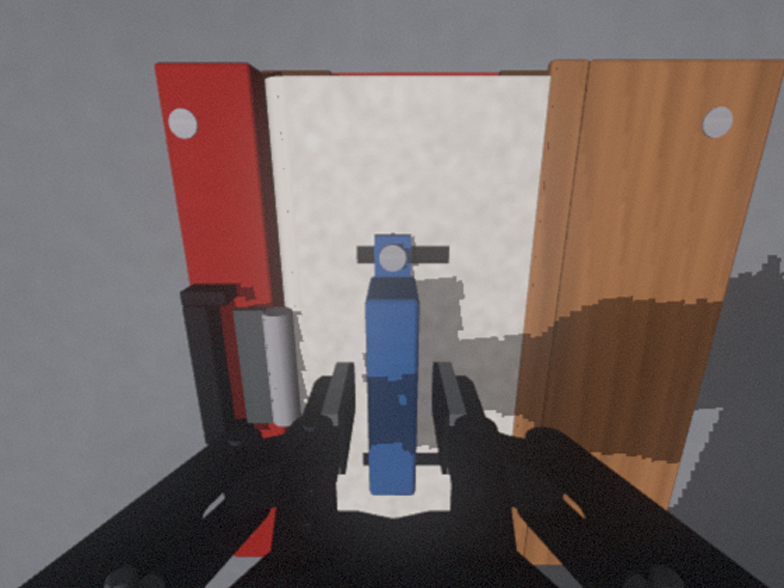

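Call:
{"fn": "jog_arm", "kwargs": {"motion": [{"gripper": 30,"tx": 0,"ty": -5,"tz": 0,"ax": 0,"ay": 0,"az": 0},{"gripper": 30,"tx": 0,"ty": -10,"tz": 0,"ax": 0,"ay": 0,"az": 0},{"gripper": 30,"tx": 0,"ty": -15,"tz": 0,"ax": 0,"ay": 0,"az": 0},{"gripper": 30,"tx": 0,"ty": -25,"tz": 0,"ax": 0,"ay": 0,"az": 0},{"gripper": 30,"tx": 0,"ty": -25,"tz": -10,"ax": 0,"ay": 0,"az": 0},{"gripper": 30,"tx": 0,"ty": -25,"tz": -20,"ax": 0,"ay": 0,"az": 0},{"gripper": 30,"tx": 0,"ty": -25,"tz": -20,"ax": 0,"ay": 0,"az": 0},{"gripper": 30,"tx": 0,"ty": -20,"tz": -20,"ax": 0,"ay": 0,"az": 0},{"gripper": 30,"tx": 0,"ty": -10,"tz": -20,"ax": 0,"ay": 0,"az": 0},{"gripper": 30,"tx": 0,"ty": 0,"tz": -10,"ax": 0,"ay": 0,"az": 0},{"gripper": 30,"tx": 0,"ty": 0,"tz": 0,"ax": 0,"ay": 0,"az": 0},{"gripper": 30,"tx": 0,"ty": 0,"tz": 0,"ax": 0,"ay": 0,"az": 0}]}}

```text
clock: 19.95
tcp_pos: [0.5383, 0.1534, 0.2109]
orientation: [-1.568, 0.086, -0.081]
contact_force: [-0.5, 1.2, -1.1]
grip_width: 0.0296
```

```bash
for n in wrist side scene; do python3 snap.py $n ${n}F; done;python3 -c "
import cv2
im=cv2.imread('pics/wristF.png')[0:260,80:420]
cv2.imwrite('pics/wFz.png',cv2.resize(im,None,fx=2.3,fy=2.3,interpolation=cv2.INTER_CUBIC))
im=cv2.imread('pics/sideF.png')[180:380,60:320]
cv2.imwrite('pics/sFz.png',cv2.resize(im,None,fx=3,fy=3,interpolation=cv2.INTER_CUBIC))
im=cv2.imread('pics/sceneF.png')[130:310,220:470]
cv2.imwrite('pics/cFz.png',cv2.resize(im,None,fx=3.2,fy=3.2,interpolation=cv2.INTER_CUBIC))"
```

```text
19.95 [0.5383 0.1534 0.2109] [-1.5684  0.0863 -0.0809] [-0.5   1.19 -1.12] 0.029601655798028106
20.0 [0.5382 0.1539 0.2107] [-1.5686  0.086  -0.0799] [-0.02 -0.14 -0.16] 0.029952215578605106
20.05 [0.5382 0.154  0.2106] [-1.5687  0.0858 -0.0795] [0.53 0.   0.24] 0.030022375959615374
```

View pics/wFz.png

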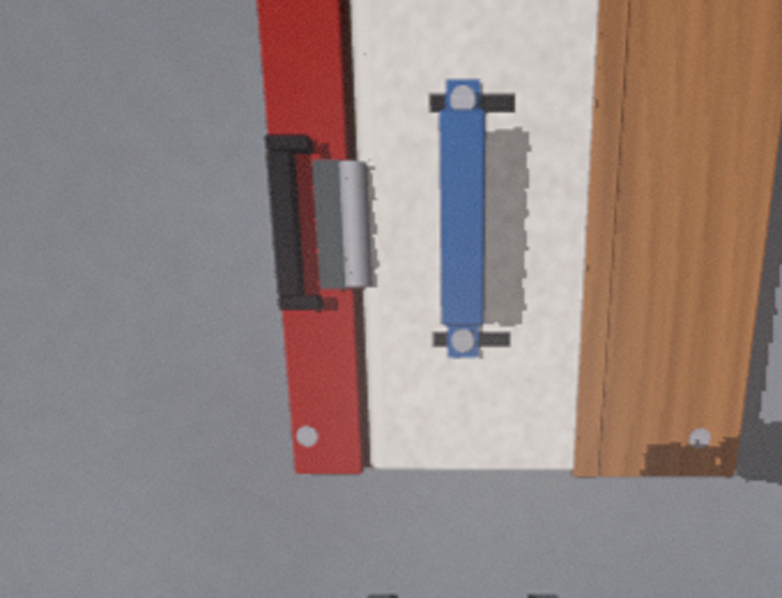

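View pics/sFz.png

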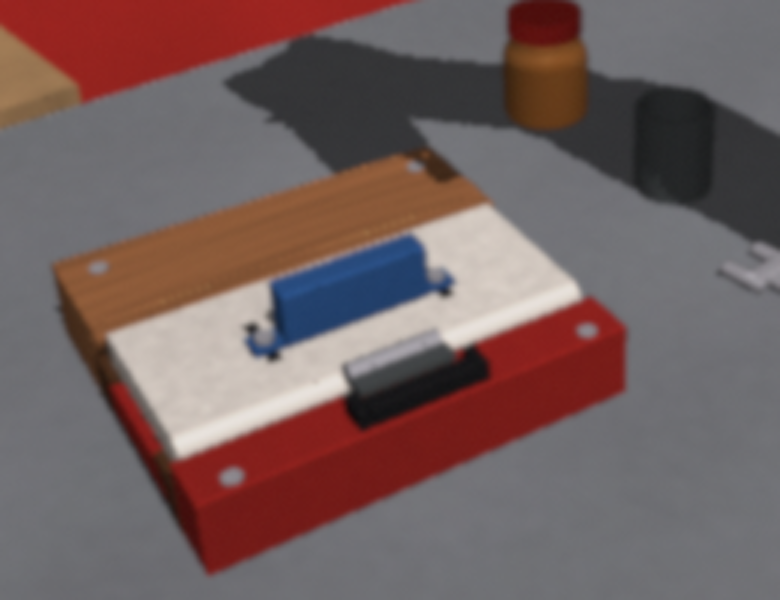

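View pics/cFz.png

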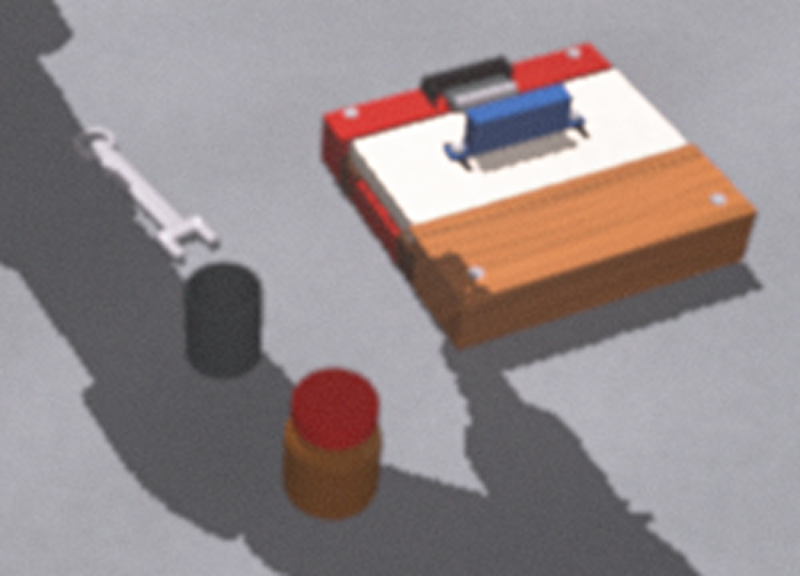

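```bash
python3 -c "
from bench import ticket
print(ticket.hand_in())"
```

```text
the job is handed in; nothing more can be done
None
```

The cover board is seated in the well, locked under the spring roller, and released. I handed the job in at about 20 s of the 67 s allowed.

**What I did:**
- **Grip:** The first grip on the bar was too shallow, only the top 10 mm or so. I opened, went about 15 mm lower and gripped again before lifting.
- **Insertion:** I angled the tongue about 5–6 mm under the lip with the board tilted 20°, with no contact force. I then lowered it in small tilt steps past the roller.
- **Seating:** I pushed lightly down and towards the plank, opened the jaws to 30 mm and moved clear.

**Last checks:**
- **Position:** Just before release, the arm's own readings put the board origin at deck x 49.8, y 0.3 and z 30.1 mm, with 0.2° of tilt. This uses the camera-fitted deck pose, good to about 1–2 mm, so it is an estimate.
- **Forces:** The readings I took between moves never passed about 12 N at the wrist. I did not measure the force at the joint itself or between readings.
- **Final pictures:** The board is flat under the roller, with no visible gap at the shoulder and its ends in line with the plank's. The wrench, jar and pipe look undisturbed, and the gripper is clear of everything. I judged these by eye.
- **Disagreement:** The scene, side and wrist cameras disagreed by up to 5 mm on where the deck was. I relied on the wrist view and contact feel.

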